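# Power down the amplifier test rig and unload it

### The job

The amplifier modules in the test rig are done: while all three clamps are still shut, take the stylus from its stand, push the rig's recessed red power-off button fully down with it for a moment, and put the stylus back upright in its stand. Then swing all three clamp arms up past their hold-open point and leave them standing open, also where the place is empty, and lay every module - those in the rig and the loose one on the bench - flat, right way up and side by side in the grey tray, setting them down rather than dropping them. Leave the other things on the bench where they are.

Things in the scene. Friction and masses are not known exactly. Their poses are not given: they have to be found in the camera images.
- rig: fixed aluminium plate 200 x 310 x 15 mm; origin on the table under the middle place; x points from knobs to hinges (away from the robot). Places at x = 0, y = +100 (left), 0 (mid), -100 mm (right). A module stands on the plate in a black frame 5 mm high (2 mm play), its x along the rig's; its upper 19 mm are free. Clamp hinge axes: along y, at x = +95 mm, 55 mm above the table.
- clamp_left (a joint): sprung hold-down arm over the left place, hinge angle in rad: about 0 when its pad holds a module, -0.12 when shut on an empty place, 1.8 fully open at its stop. Its over-centre spring pulls it shut below about 0.9; beyond about 1.0 it springs open and stays. Raising it takes about 5 N at the knob. Arm 14 mm wide.
- knob_left (a point): centre of the red knob, a block 30 (rig's x) x 18 (y) x 30 mm, standing on the free end of the left arm on a 10 mm stem; at arm angle 0 it is 140 mm from the hinge axis towards the rig's -x and 32 mm above it (87 mm above the table). It moves on an arc about the hinge, up and then towards the rig's +x.
- clamp_mid (a joint): sprung hold-down arm over the mid place, hinge angle in rad: about 0 when its pad holds a module, -0.12 when shut on an empty place, 1.8 fully open at its stop. Its over-centre spring pulls it shut below about 0.9; beyond about 1.0 it springs open and stays. Raising it takes about 5 N at the knob. Arm 14 mm wide.
- knob_mid (a point): centre of the red knob, a block 30 (rig's x) x 18 (y) x 30 mm, standing on the free end of the mid arm on a 10 mm stem; at arm angle 0 it is 140 mm from the hinge axis towards the rig's -x and 32 mm above it (87 mm above the table). It moves on an arc about the hinge, up and then towards the rig's +x.
- clamp_right (a joint): sprung hold-down arm over the right place, hinge angle in rad: about 0 when its pad holds a module, -0.12 when shut on an empty place, 1.8 fully open at its stop. Its over-centre spring pulls it shut below about 0.9; beyond about 1.0 it springs open and stays. Raising it takes about 5 N at the knob. Arm 14 mm wide.
- knob_right (a point): centre of the red knob, a block 30 (rig's x) x 18 (y) x 30 mm, standing on the free end of the right arm on a 10 mm stem; at arm angle 0 it is 140 mm from the hinge axis towards the rig's -x and 32 mm above it (87 mm above the table). It moves on an arc about the hinge, up and then towards the rig's +x.
- button (a joint): power-off button, travel in m: 0 at rest, 0.004 fully down; springs back. Fully down takes about 3.6 N.
- button_mouth (a point): centre of the mouth of the 16 mm round hole, in the top of the yellow housing (36 mm square, top 45 mm above the table) on the rig between the left and middle hinges. The red button, 12 mm across, lies 9 mm below the mouth. Too deep for a finger.
- stylus_grip (a point): stylus, 125 mm long, 60 g, standing upright in its stand: centre of its orange square grip (20 x 20 x 44 mm, sides along the point's x and y). Straight below, along the point's -z: black collar 32 mm across with its underside 28 mm below this point, 10 mm shaft, then the 6 mm steel tip whose end is 103 mm below this point.
- stand_mouth (a point): centre of the mouth of the stylus stand's 21 mm hole, in the top of a fixed blue block 70 x 70 mm, 85 mm high; the hole goes right through. Stowed, the stylus hangs upright with its collar resting on the top, its grip centre 28 mm above this point. The stand's sides lie along this point's axes.
- amp_left_center (a point): centre of an amplifier module, black box with aluminium fins on top, 56 (its x) x 36 (its y) x 24 mm (z), 140 g; at the start in the left place of the rig under its clamp. May be absent (None): then that place is empty.
- amp_mid_center (a point): centre of an amplifier module, black box with aluminium fins on top, 56 (its x) x 36 (its y) x 24 mm (z), 140 g; at the start in the mid place of the rig under its clamp. May be absent (None): then that place is empty.
- amp_right_center (a point): centre of an amplifier module, black box with aluminium fins on top, 56 (its x) x 36 (its y) x 24 mm (z), 140 g; at the start in the right place of the rig under its clamp. May be absent (None): then that place is empty.
- amp_bench_center (a point): centre of an amplifier module, black box with aluminium fins on top, 56 (its x) x 36 (its y) x 24 mm (z), 140 g; lying loose and flat on the bench about 150 mm from the stylus stand.
- tray: loose grey tray 190 (x) x 200 (y) mm, 0.6 kg, floor 5 mm thick, walls 5 mm thick and 14 mm high in all; origin under its centre, on the table. Holds four modules side by side, two by two. It stands on one side of the rig, the stylus stand on the other.
- tape: roll of yellow tape, 90 mm across; not part of the job, to be left where it is
- driver: screwdriver; not part of the job, to be left where it is
- cleaner: blue spray can 160 mm tall; not part of the job, to be left where it is
- mug: white mug; not part of the job, to be left where it is
- woofer_cap: black dust cap, 52 mm disc; not part of the job, to be left where it is
- fuse_case: red fuse case 50 x 30 x 18 mm; not part of the job, to be left where it is
- retail_box: cardboard retail box 120 x 170 x 70 mm; not part of the job, to be left where it is
There are look-alikes about, which are no part of the job. What is shaped like the part that bears amp_mid_center but green is not meant. Leave any pink look-alike of the part that bears amp_bench_center alone.

How it is judged:
By the outcome, as a careful person would: the job done as asked, in the order asked, and still so for the second after the job is handed in, with the robot touching nothing.
Of amp_left, amp_mid, amp_right only 2 to 3 are there at a start; the rules pass over those that are not, and their reading is None.
At some moment in a run one of amp_bench, tray may be knocked a few centimetres aside while the robot is not near it.
It also fails if it takes over 210 s, if anything falls off the work surface, if the arm or the gripper's body presses on something with over 40 N, if the wrist force passes 120 N, or if a joint passes its speed limit or range.

### The arm

A 6-joint arm with a two-finger parallel gripper is mounted at the origin on the work surface. World frame = base frame: x ahead of the robot, y to its left, z up, the work surface at z = 0. Lengths are in m, angles in rad, forces in N, time in s.
With the tool pointing down it reaches from about 0.4 to 0.825 m from the base axis. Payload 7 kg.
Tool frame: the origin (TCP) lies on the front face of the gripper's body, between the roots of the fingers; the fingertips stand 66 mm ahead of it and the grasp point (between the pads) lies 47 mm ahead of it; z points along the fingers, y is the line along which they close (so a half turn about z gives the same grasp; the last joint's range is limited). The gripper opens to 88 mm and grips with 3 to 60 N. Pads are 19 mm wide; open, the fingers measure 130 mm over their backs; the gripper's body (78 mm by 193 mm) begins 47 mm behind the grasp point.
Start: joints at [1.391, 0.359, 0.012, 0, -1.224, -0.288], TCP at [0.304, 0.602, 0.292] pointing down, gripper open.
Joint ranges: [-3.07, 3.07], [-1.43, 2.12], [-1.02, 1.25], [-3.03, 1.67], [-3.05, -0], [-3.03, 3.03]. Speed limits (rad/s): [2.39, 2.39, 3.01, 3.14, 3.14, 3.14].

### API

Orientations are given as [roll, pitch, yaw] about the fixed x, y, z axes, in that order (R = Rz(yaw) Ry(pitch) Rx(roll)).
In Python, from station import arm gives the robot as it stands. The module is installed in compiled form; this text tells all that it offers.
- The arm moves only by the tool move_arm, never from a script. Its argument "increments" is a list of rows, each an object of numbers: "jaw": the gripper command: -1 is shut, 1 is fully open, values between are in proportion; "dx", "dy", "dz": the shift along the tool's x, y, z in m; "twist": the turn about the tool's z in rad. A call has 1 to 12 rows; each row shifts and turns the commanded pose from where the row before left it, along the tool's axes as they then stand; what a row does not reach is not made up. A row lasts 1/12 s, in which the tool goes at most 41.7 mm and 7.16 degrees, less where a joint would pass 70% of its speed; a pose out of reach is approached as far as the arm can. A call is refused whole if a number of a shift passes 0.0417 or a number of a turn 0.125, either way. A call with a gripper value outside its range is refused whole. The fingers move at their own pace and stop on an object; "force" is the grip in N (left out, the last holds). Time passes only in rows, so rows that do not move let the fingers close. It gives the time, the measured TCP pose, the force, the opening and the grip force at its end, in the units of the state.
- arm.get_state(): the state, without advancing time (a new reading comes with each control period).
- arm.grab_frame(name): name is "side" or "top"; returns the picture (420x560x3 uint8, blue, green, red); there is no depth.
- arm.camera_info(name): a dict with "K" (3x3 intrinsics, pixels), "k1" (the pictures are not rectified: a ray, as slopes to the right and down, at radius r is drawn at 1 + k1 r^2 times it, then the intrinsics apply), "extrinsics" (4x4, takes a point from camera to world coordinates). Camera axes: x right, y down, z forward; pixel columns grow to the right and rows downward; lengths in m; the calibration is good to about 2 mm. A picture is of the moment at which its call begins. camera_info takes no time and is no camera call.
- arm.job_done(): hands the job in; it is judged then, once.
Trained networks look in the newest picture that a camera, given by its name, has taken for a name from the list of things; names that differ only in an ending like _2 or _b are one class to them, and where a whole thing is asked for, a point or a joint stands for the part that bears it (a point fixed in the world has none). Each returns a list of dicts, best first, with "score" (0 to 1); they miss things now and then, are a little off and sometimes report something else, mostly with a low value. They report only what shows in the picture. A call takes as long as a camera call. They do not tell look-alikes from the thing itself.
- arm.find_in(camera, name): "position" ([x, y, z] in m, in world coordinates, good to about 4 mm: the middle of the surface that is visible of it).
- arm.silhouettes(camera, name): "pixels" (420x560 bool, what is visible of it).
- arm.pinpoint(camera, name): "position" ([x, y, z] in m, in world coordinates, good to about 4 mm: a listed point, or the origin of a listed thing).
The state is a dict: "t": time; "q": joint angles; "qd": joint speeds; "joint_efforts": joint torques, N m; "eef_pos": TCP position; "ee_rot": TCP orientation; "force": force on the tool from outside, world axes, zero at the start; "moment": the same for the moment, N m; "width": finger opening in m; "gripper_force": force on a finger pad.
Only numpy, scipy, OpenCV 4.12 (cv2) and the standard library are available. Lean on these libraries where they do the work, as an engineer would, in place of code of your own. Each camera call takes 0.05 s, during which the arm holds its last target. There are 200 camera calls.

## Working session

There is one attempt and no reset: what is moved stays moved. The work goes in short steps, Python scripts to look and compute and a tool call to move; the robot and the scene stay as the last step left them, time stands still between calls to the robot, and variables do not carry over. Pictures are saved under pics/ and viewed, at most 16 in all, crops included, and the job is handed in when it is done.

Besides the shell and the picture viewer there is one more tool, called after "Request:" as a command line: name --argument value ..., lists and objects as JSON in quotes. move_arm: Moves the arm, as the interface text tells. Its arguments: {"type":"object","properties":{"increments":{"type":"array"},"force":{"type":"number"}},"required":["increments"]}

```bash
mkdir -p pics
cat > h.py <<'E'
import numpy as np, cv2
from station import arm
def ray(cam,u,v):
    c=arm.camera_info(cam);K=np.array(c["K"]);T=np.array(c["extrinsics"]);k=c["k1"]
    d=np.array([(u-K[0,2])/K[0,0],(v-K[1,2])/K[1,1]]);s=d.copy()
    for _ in range(20): s=d/(1+k*(s@s))
    return T[:3,3],T[:3,:3]@np.array([s[0],s[1],1])
def onz(cam,u,v,z):
    o,d=ray(cam,u,v);return o+d*(z-o[2])/d[2]
def proj(cam,p):
    c=arm.camera_info(cam);K=np.array(c["K"]);T=np.array(c["extrinsics"])
    q=T[:3,:3].T@(np.array(p)-T[:3,3]);s=q[:2]/q[2];s=s*(1+c["k1"]*(s@s))
    return K[:2,:2]@s+K[:2,2]
def save(cam,name,crop=None,sc=1):
    f=arm.grab_frame(cam)
    if crop: f=f[crop[1]:crop[3],crop[0]:crop[2]]
    cv2.imwrite("pics/"+name,cv2.resize(f,None,fx=sc,fy=sc,interpolation=cv2.INTER_CUBIC))
def pp(cam,*names):
    for n in names:
        for r in arm.pinpoint(cam,n)[:3]:
            print(cam,n,np.round(r["position"],4),round(r["score"],2),np.round(proj(cam,r["position"])))
E
python3 - <<'E'
from h import *
for c in("top","side"):
    save(c,c+"0.png")
    print(c,np.round(arm.camera_info(c)["extrinsics"],3).tolist(),arm.camera_info(c)["K"])
    pp(c,"rig","knob_left","knob_mid","knob_right","button_mouth","stylus_grip","stand_mouth","amp_left_center","amp_bench_center","tray")
s=arm.get_state();print(s)
E
```

```text
top [[-0.01, -0.994, 0.113, 0.32], [-1.0, 0.01, 0.001, 0.108], [-0.002, -0.113, -0.994, 1.516], [0.0, 0.0, 0.0, 1.0]] [[513.85134096   0.         277.28841245]
 [  0.         513.85134096 211.77320582]
 [  0.           0.           1.        ]]
top rig [ 0.5507 -0.0051  0.0009] 0.75 [315. 192.]
top rig [ 0.4479 -0.3458  0.0852] 0.35 [438. 222.]
top knob_left [0.5105 0.0975 0.0859] 0.55 [281. 202.]
top knob_mid [ 0.4991 -0.0005  0.087 ] 0.67 [316. 205.]
top knob_mid [0.5558 0.096  0.0284] 0.45 [281. 189.]
top knob_right [ 0.4879 -0.1023  0.0857] 0.52 [352. 209.]
top button_mouth [ 0.5446 -0.0065  0.0254] 0.5 [316. 193.]
top stylus_grip [ 0.4492 -0.3471  0.1111] 0.52 [441. 221.]
top stand_mouth [ 0.4506 -0.346   0.0832] 0.64 [438. 221.]
top amp_left_center [0.5542 0.0955 0.0255] 0.65 [282. 190.]
top amp_bench_center [ 0.5982 -0.3619  0.0095] 0.64 [433. 175.]
top amp_bench_center [ 0.5772 -0.2608  0.0079] 0.5 [400. 182.]
top tray [ 0.4623  0.329  -0.0006] 0.88 [203. 223.]
side [[0.977, -0.137, 0.161, 0.219], [-0.21, -0.554, 0.806, -1.215], [-0.021, -0.821, -0.57, 1.049], [0.0, 0.0, 0.0,
[... 1152 characters left out ...]
0.2642 0.3741 0.0036] 0.39 [210. 190.]
{'t': 1.1, 'q': array([ 1.39111907e+00,  3.58551372e-01,  1.18818936e-02,  2.80714099e-05,
       -1.22411152e+00, -2.88082022e-01]), 'qd': array([ 0.00150379,  0.00042686, -0.00182834, -0.00056096, -0.00059157,
        0.00093271]), 'joint_efforts': array([-1.52899709e-03, -5.82387829e+01,  2.93309033e+01,  7.00251773e+00,
        1.24959456e-02, -1.97684335e-05]), 'eef_pos': array([0.30437197, 0.6024427 , 0.29218988]), 'ee_rot': array([-3.14157046e+00, -2.09588071e-05, -4.67749743e-01]), 'force': array([ 0.6357759 ,  1.10151252, -0.23255977]), 'moment': array([-0.01191995,  0.02529911,  0.00912295]), 'gripper_force': 0.0, 'width': 0.08767292098160442}
```

View pics/top0.png

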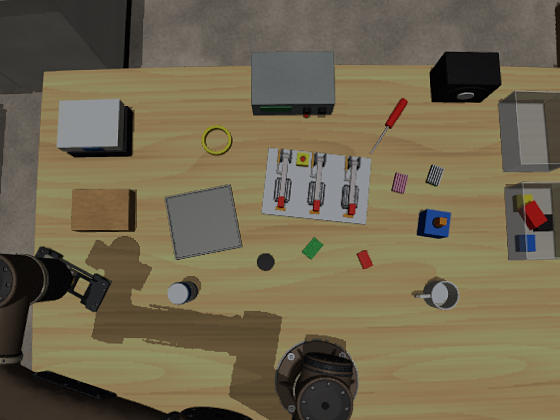

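View pics/side0.png

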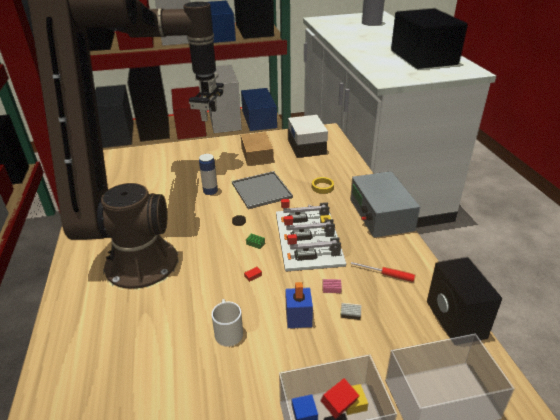

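Top view: tray (203,222), rig (316,187), stand (435,223). Two module-shaped things are near the stand: the black/silver one (435,175) and the pink one (400,182). The green one is at (313,248). The amp_bench description is black with fins, so it should be (435,175). I'll confirm with an enlarged crop and measure yaws.

```bash
cat >> h.py <<'E'
def rect(cam,name,z,i=0):
    R=arm.silhouettes(cam,name)
    out=[]
    for r in R[:3]:
        v,u=np.nonzero(r["pixels"])
        P=np.array([onz(cam,a,b,z)[:2] for a,b in zip(u[::1],v[::1])],np.float32) if len(u)<20000 else None
        (c,s,a)=cv2.minAreaRect(P*1000);out.append(c)
        print(cam,name,round(r["score"],2),"c",np.round(c,1),"size",np.round(s,1),"ang",round(a,1),"px",int(u.mean()),int(v.mean()))
E
python3 - <<'E'
from h import *
save("top","crop1.png",(255,135,465,255),3.8)
rect("top","tray",0.014);rect("top","rig",0.015);rect("top","amp_bench_center",0.024);rect("top","amp_left_center",.039)
rect("top","stylus_grip",0.13)
save("side","crop2.png",(265,190,375,335),4.1)
pp("side","button_mouth","amp_mid_center","amp_right_center"); rect("side","stylus_grip",0.11)
rect("side","amp_bench_center",0.024)
E
```

```text
Traceback (most recent call last):
  File "h.py", line 27, in rect
    P=np.array([onz(cam,a,b,z)[:2] for a,b in zip(u[::1],v[::1])],np.float32) if len(u)<20000 else None
                ~~~^^^^^^^^^^^
  File "h.py", line 9, in onz
    o,d=ray(cam,u,v);return o+d*(z-o[2])/d[2]
        ~~~^^^^^^^^^
  File "h.py", line 4, in ray
    c=arm.camera_info(cam);K=np.array(c["K"]);T=np.array(c["extrinsics"]);k=c["k1"]
ValueError: time passes only in moves, steps and waits
```

View pics/crop1.png

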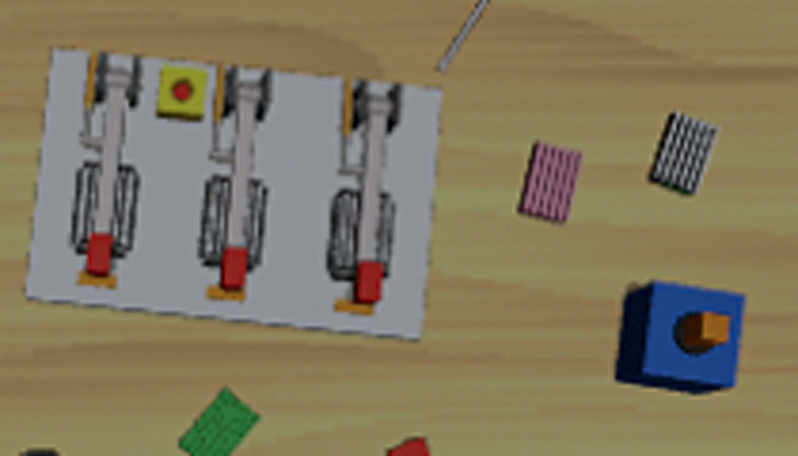

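Crop: the black/silver finned module at crop (683,153), top px ~(435,175), is amp_bench. The pink one (550,180) and the green one (220,422) are look-alikes. Which places are occupied is still unclear, so I'll check the side crop.

```bash
python3 - <<'E'
s=open('h.py').read()
s=s.replace("def ray","_C={}\ndef ci(n):\n    if n not in _C: _C[n]=arm.camera_info(n)\n    return _C[n]\ndef ray",1).replace('c=arm.camera_info(cam)','c=ci(cam)')
open('h.py','w').write(s)
E
python3 - <<'E'
from h import *
save("side","crop2.png",(265,190,375,335),4.1)
rect("top","tray",0.014);rect("top","rig",0.015);rect("top","amp_bench_center",0.024);rect("top","amp_left_center",.039)
rect("top","stylus_grip",0.13)
pp("side","button_mouth","amp_mid_center","amp_right_center"); rect("side","stand_mouth",0.085)
f=cv2.cvtColor(arm.grab_frame("top"),cv2.COLOR_BGR2HSV)
def fit(lo,hi,z,box):
    m=cv2.inRange(f,lo,hi);b=np.zeros_like(m);b[box[1]:box[3],box[0]:box[2]]=m[box[1]:box[3],box[0]:box[2]]
    v,u=np.nonzero(b);P=np.array([onz("top",a,c,z)[:2]*1000 for a,c in zip(u,v)],np.float32)
    c,s,a=cv2.minAreaRect(P);print(len(u),np.round(c,1),np.round(s,1),round(a,1),"mean",P.mean(0))
fit((110,150,100),(125,255,255),.085,(410,200,460,245))
fit((5,150,120),(18,255,255),.135,(425,210,450,235))
fit((24,150,120),(34,255,255),.045,(290,148,312,170))
E
```

```text
top tray 0.68 c [465.3 329.9] size [195.3 207.6] ang 10.2 px 202 221
top rig 0.97 c [569.5  -6.6] size [310.1 207. ] ang 83.3 px 315 185
top rig 0.69 c [574.9  -7. ] size [ 33.  166.9] ang 85.0 px 317 184
top amp_bench_center 0.69 c [ 594.8 -361.3] size [40.8 60.7] ang 66.7 px 434 175
top amp_bench_center 0.59 c [ 573.5 -254.7] size [40.4 59.4] ang 73.7 px 399 182
top amp_left_center 0.28 c [572.1  -6.3] size [ 28.7 161.1] ang 85.0 px 317 184
side button_mouth [0.6457 0.032  0.0416] 0.93 [325. 219.]
side button_mouth [ 0.3459 -0.1404  0.0009] 0.56 [251. 274.]
side amp_mid_center [0.3847 0.004  0.0057] 0.56 [255. 243.]
side amp_mid_center [ 0.5412 -0.0068  0.029 ] 0.49 [299. 233.]
side amp_right_center [ 0.5341 -0.1029  0.0279] 0.53 [305. 251.]
side stand_mouth 0.87 c [ 443.1 -379.9] size [137.6  70.8] ang 76.8 px 298 309
40 [ 447.3 -343. ] [66.5 67.2] 80.1 mean [ 445.84097 -341.1132 ]
39 [ 447.2 -342.6] [14.  16.7] 87.4 mean [ 447.6918  -342.92026]
96 [643.1  33.4] [32.2 32.8] 89.0 mean [643.75836  34.26796]
```

View pics/crop2.png

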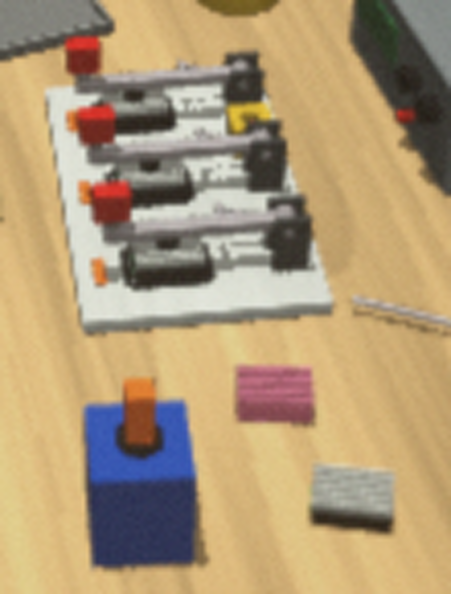

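All three places hold modules. There's the rig and stand (blue, orange grip at crop 140,412). The bench amp is the silver/black one (crop 352,495), not the pink. Estimates: rig origin ≈ (0.547,-0.007), yaw -0.118; stand (0.448,-0.344), yaw ≈ -0.14; tray (0.465,0.330), yaw ≈ 0.18. I'll set out for the stylus.

Request:
move_arm --increments '[{"dx": 0.03, "twist": -0.082, "jaw": 0}, {"dx": 0.03, "twist": -0.082}, {"dx": 0.03, "twist": -0.082}, {"dx": 0.03, "twist": -0.082}, {"dy": 0.04, "dx": 0.01}, {"dy": 0.04, "dx": 0.01}, {"dy": 0.04, "dx": 0.01}, {"dy": 0.04, "dx": 0.01}, {"dy": 0.04, "dx": 0.01}, {"dy": 0.04, "dx": 0.01}, {"dy": 0.04, "dx": 0.01}, {"dy": 0.04, "dx": 0.01}]'

```text
$.increments[0]: bad value
```

Request:
move_arm --increments '[{"dy": 0.04, "dx": 0.005}, {"dy": 0.04, "dx": 0.005}, {"dy": 0.04, "dx": 0.005}, {"dy": 0.04, "dx": 0.005}, {"dy": 0.04, "dx": 0.005}, {"dy": 0.04, "dx": 0.005}, {"dy": 0.04, "dx": 0.005}, {"dy": 0.04, "dx": 0.005}, {"dy": 0.04, "dx": 0.005}, {"dy": 0.04, "dx": 0.005}, {"dy": 0.04}, {"dx": 0}]'

```text
$.increments[0]: bad value
```

```bash
cat >> h.py <<'E'
def d(x,y,z,yaw=None):
    s=arm.get_state();p=s["eef_pos"];w=s["ee_rot"][2];yaw=w if yaw is None else yaw
    e=np.array([x,y])-p[:2]
    for a in (w,yaw): print("yaw %.3f: dx %.4f dy %.4f"%(a,e@[np.cos(a),np.sin(a)],e@[np.sin(a),-np.cos(a)]))
    print("dz %.4f twist %.3f"%(p[2]-z,w-yaw),"t %.2f"%s["t"],"pos",np.round(p,4),"rot",np.round(s["ee_rot"],3),"F",np.round(s["force"],1),"w %.4f"%s["width"],"gf %.1f"%s["gripper_force"])
E
python3 -c "
from h import *
d(.448,-.344,.162,-.14)"
```

```text
yaw -0.468: dx 0.5550 dy 0.7800
yaw -0.140: dx 0.2743 dy 0.9171
dz 0.1302 twist -0.328 t 1.75 pos [0.3044 0.6024 0.2922] rot [ 3.142  0.    -0.468] F [-0.2  0.1 -0.4] w 0.0877 gf 0.0
```

Request:
move_arm --increments '[{"dx": 0.03, "dy": 0, "dz": 0, "twist": -0.082, "jaw": 0}, {"dx": 0.03, "dy": 0, "dz": 0, "twist": -0.082, "jaw": 0}, {"dx": 0.03, "dy": 0, "dz": 0, "twist": -0.082, "jaw": 0}, {"dx": 0.03, "dy": 0, "dz": 0, "twist": -0.082, "jaw": 0}, {"dx": 0.01, "dy": 0.04, "dz": 0, "twist": 0, "jaw": 0}, {"dx": 0.01, "dy": 0.04, "dz": 0, "twist": 0, "jaw": 0}, {"dx": 0.01, "dy": 0.04, "dz": 0, "twist": 0, "jaw": 0}, {"dx": 0.01, "dy": 0.04, "dz": 0, "twist": 0, "jaw": 0}, {"dx": 0.01, "dy": 0.04, "dz": 0, "twist": 0, "jaw": 0}, {"dx": 0.01, "dy": 0.04, "dz": 0, "twist": 0, "jaw": 0}, {"dx": 0.01, "dy": 0.04, "dz": 0, "twist": 0, "jaw": 0}, {"dx": 0.01, "dy": 0.04, "dz": 0, "twist": 0, "jaw": 0}]'

```text
t: 2.75
eef_pos: [0.4512, 0.2321, 0.2925]
ee_rot: [-3.141, -0.0, -0.139]
force: [1.3, -0.7, -0.3]
width: 0.044
gripper_force: 0.0
```

Request:
move_arm --increments '[{"dx": 0.005, "dy": 0.04, "dz": 0, "twist": 0, "jaw": 0}, {"dx": 0.005, "dy": 0.04, "dz": 0, "twist": 0, "jaw": 0}, {"dx": 0.005, "dy": 0.04, "dz": 0, "twist": 0, "jaw": 0}, {"dx": 0.005, "dy": 0.04, "dz": 0, "twist": 0, "jaw": 0}, {"dx": 0.005, "dy": 0.04, "dz": 0, "twist": 0, "jaw": 0}, {"dx": 0.005, "dy": 0.04, "dz": 0, "twist": 0, "jaw": 0}, {"dx": 0.005, "dy": 0.04, "dz": 0, "twist": 0, "jaw": 0}, {"dx": 0.005, "dy": 0.04, "dz": 0, "twist": 0, "jaw": 0}, {"dx": 0.005, "dy": 0.04, "dz": 0, "twist": 0, "jaw": 0}, {"dx": 0.005, "dy": 0.04, "dz": 0, "twist": 0, "jaw": 0}, {"dx": 0.005, "dy": 0.04, "dz": 0, "twist": 0, "jaw": 0}, {"dx": 0.005, "dy": 0.04, "dz": 0, "twist": 0, "jaw": 0}]'

```text
t: 3.75
eef_pos: [0.4436, -0.2517, 0.2926]
ee_rot: [3.142, -0.001, -0.14]
force: [1.4, 0.5, -0.2]
width: 0.0434
gripper_force: 0.0
```

Request:
move_arm --increments '[{"dx": 0.006, "dy": 0.03, "dz": 0, "twist": 0, "jaw": 0}, {"dx": 0.006, "dy": 0.03, "dz": 0, "twist": 0, "jaw": 0}, {"dx": 0.005, "dy": 0.031, "dz": 0, "twist": 0, "jaw": 0}, {"dx": 0, "dy": 0, "dz": 0.03, "twist": 0, "jaw": 0}, {"dx": 0, "dy": 0, "dz": 0.02, "twist": 0, "jaw": 0}, {"dx": 0, "dy": 0, "dz": 0, "twist": 0, "jaw": 0}]'

```text
t: 4.25
eef_pos: [0.4459, -0.3418, 0.2379]
ee_rot: [-3.139, 0.007, -0.142]
force: [-1.1, 1.1, -0.6]
width: 0.0436
gripper_force: 0.0
```

Run:
```python
from h import *
d(.448,-.344,.162,-.14)
save("side","s3.png",(230,190,370,330),4)
pp("side","stylus_grip","stand_mouth")
```

```text
yaw -0.142: dx 0.0024 dy 0.0019
yaw -0.140: dx 0.0024 dy 0.0019
dz 0.0759 twist -0.002 t 4.25 pos [ 0.4459 -0.3418  0.2379] rot [-3.139  0.007 -0.142] F [-1.1  1.1 -0.6] w 0.0436 gf 0.0
side stylus_grip [ 0.446  -0.3444  0.1162] 0.71 [297. 289.]
side stand_mouth [ 0.4458 -0.3422  0.0803] 0.96 [297. 297.]
side stand_mouth [ 0.3461 -0.1438 -0.0013] 0.65 [251. 275.]
```

View pics/s3.png

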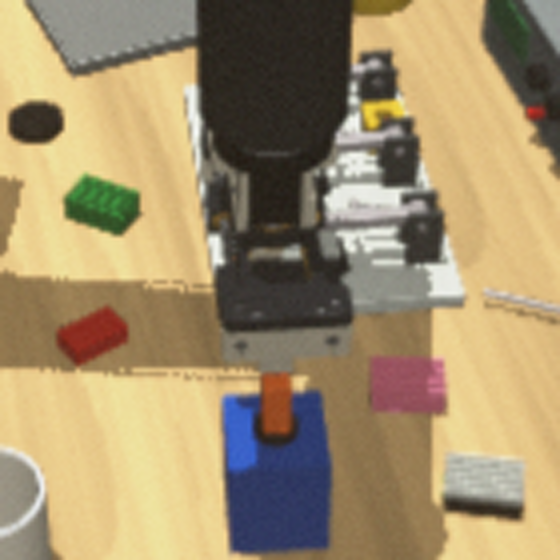

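The gripper (crop px 285,350) is over the orange grip (277,400) and aligned. Going down and gripping.

Request:
move_arm --increments '[{"dx": 0.001, "dy": 0.001, "dz": 0.025, "twist": 0, "jaw": 0.1}, {"dx": 0, "dy": 0, "dz": 0.025, "twist": 0, "jaw": 0.1}, {"dx": 0, "dy": 0, "dz": 0.02, "twist": 0, "jaw": 0.1}, {"dx": 0, "dy": 0, "dz": 0.005, "twist": 0, "jaw": 0.1}, {"dx": 0, "dy": 0, "dz": 0, "twist": 0, "jaw": 0.1}, {"dx": 0, "dy": 0, "dz": 0, "twist": 0, "jaw": -1}, {"dx": 0, "dy": 0, "dz": 0, "twist": 0, "jaw": -1}, {"dx": 0, "dy": 0, "dz": 0, "twist": 0, "jaw": -1}, {"dx": 0, "dy": 0, "dz": 0, "twist": 0, "jaw": -1}, {"dx": 0, "dy": 0, "dz": 0, "twist": 0, "jaw": -1}, {"dx": 0, "dy": 0, "dz": 0, "twist": 0, "jaw": -1}]' --force 30

```text
t: 5.32
eef_pos: [0.4493, -0.3434, 0.168]
ee_rot: [3.141, -0.001, -0.14]
force: [-0.5, 1.6, 4.9]
width: 0.0198
gripper_force: 30.0
```

Request:
move_arm --increments '[{"dx": 0, "dy": 0, "dz": -0.02, "twist": 0, "jaw": -1}, {"dx": 0, "dy": 0, "dz": -0.035, "twist": 0, "jaw": -1}, {"dx": 0, "dy": 0, "dz": -0.04, "twist": 0, "jaw": -1}, {"dx": 0, "dy": 0, "dz": -0.04, "twist": 0, "jaw": -1}, {"dx": 0.014, "dy": -0.036, "dz": 0, "twist": 0, "jaw": -1}, {"dx": 0.014, "dy": -0.036, "dz": 0, "twist": 0, "jaw": -1}, {"dx": 0.014, "dy": -0.036, "dz": 0, "twist": 0, "jaw": -1}, {"dx": 0.014, "dy": -0.036, "dz": 0, "twist": 0, "jaw": -1}, {"dx": 0.014, "dy": -0.036, "dz": 0, "twist": 0, "jaw": -1}, {"dx": 0.014, "dy": -0.036, "dz": 0, "twist": 0, "jaw": -1}, {"dx": 0.014, "dy": -0.036, "dz": 0, "twist": 0, "jaw": -1}, {"dx": 0.014, "dy": -0.036, "dz": 0, "twist": 0, "jaw": -1}]'

```text
t: 6.32
eef_pos: [0.6005, -0.0718, 0.3023]
ee_rot: [-3.141, 0.0, -0.14]
force: [-0.0, -1.7, -0.7]
width: 0.0199
gripper_force: 30.0
```

Request:
move_arm --increments '[{"dx": 0.014, "dy": -0.036, "dz": 0, "twist": 0, "jaw": -1}, {"dx": 0.01, "dy": -0.036, "dz": 0, "twist": 0, "jaw": -1}, {"dx": 0.005, "dy": -0.036, "dz": 0, "twist": 0, "jaw": -1}, {"dx": 0, "dy": 0, "dz": 0.04, "twist": 0, "jaw": -1}, {"dx": 0, "dy": 0, "dz": 0.03, "twist": 0, "jaw": -1}, {"dx": 0, "dy": 0, "dz": 0, "twist": 0, "jaw": -1}, {"dx": 0, "dy": 0, "dz": 0, "twist": 0, "jaw": -1}]'

```text
t: 6.9
eef_pos: [0.6431, 0.029, 0.2309]
ee_rot: [3.139, 0.004, -0.139]
force: [0.8, -1.1, 0.6]
width: 0.0201
gripper_force: 30.0
```

Run:
```python
from h import *
d(.6445,.033,.2,-.14)
save("side","s4.png",(270,160,380,260),5)
pp("side","stylus_grip","button_mouth")
p=arm.get_state()["eef_pos"]
for z in(.055,.158): print(proj("side",[p[0],p[1],p[2]-z]))
print(proj("side",[.6445,.033,.045]))
```

```text
yaw -0.139: dx 0.0009 dy -0.0042
yaw -0.140: dx 0.0009 dy -0.0042
dz 0.0309 twist 0.001 t 6.90 pos [0.6431 0.029  0.2309] rot [ 3.139  0.004 -0.139] F [ 0.8 -1.1  0.6] w 0.0201 gf 30.0
side stylus_grip [0.6385 0.0286 0.1782] 0.39 [325. 187.]
side button_mouth [0.6443 0.0339 0.0437] 0.59 [325. 218.]
side button_mouth [ 0.3454 -0.1418 -0.0013] 0.27 [251. 275.]
[326.74345873 186.80921733]
[325.51487285 211.2626759 ]
[324.69344132 217.78815042]
```

View pics/s4.png

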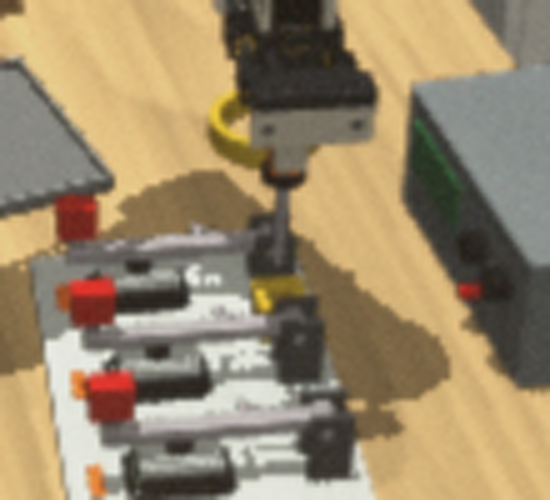

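The tip (crop ~282,250) is in line with the yellow housing (278,292) to within about 1 mm. Correcting y a little and descending to just inside the mouth.

Request:
move_arm --increments '[{"dx": 0, "dy": -0.0035, "dz": 0, "twist": 0, "jaw": -1}, {"dx": 0, "dy": 0, "dz": 0.015, "twist": 0, "jaw": -1}, {"dx": 0, "dy": 0, "dz": 0.006, "twist": 0, "jaw": -1}, {"dx": 0, "dy": 0, "dz": 0.004, "twist": 0, "jaw": -1}, {"dx": 0, "dy": 0, "dz": 0.004, "twist": 0, "jaw": -1}, {"dx": 0, "dy": 0, "dz": 0.003, "twist": 0, "jaw": -1}, {"dx": 0, "dy": 0, "dz": 0, "twist": 0, "jaw": -1}, {"dx": 0, "dy": 0, "dz": 0, "twist": 0, "jaw": -1}]'

```text
t: 7.72
eef_pos: [0.6444, 0.0327, 0.2003]
ee_rot: [3.142, -0.0, -0.14]
force: [0.6, -0.4, -0.6]
width: 0.0197
gripper_force: 30.0
```

Request:
move_arm --increments '[{"dx": 0, "dy": 0, "dz": 0.004, "twist": 0, "jaw": -1}, {"dx": 0, "dy": 0, "dz": 0.003, "twist": 0, "jaw": -1}, {"dx": 0, "dy": 0, "dz": 0, "twist": 0, "jaw": -1}, {"dx": 0, "dy": 0, "dz": 0, "twist": 0, "jaw": -1}]'

```text
t: 8.05
eef_pos: [0.6445, 0.0328, 0.1933]
ee_rot: [-3.142, -0.0, -0.14]
force: [0.5, 0.4, 1.3]
width: 0.0201
gripper_force: 30.0
```

Request:
move_arm --increments '[{"dx": 0, "dy": 0, "dz": 0.002, "twist": 0, "jaw": -1}, {"dx": 0, "dy": 0, "dz": 0.002, "twist": 0, "jaw": -1}, {"dx": 0, "dy": 0, "dz": 0, "twist": 0, "jaw": -1}, {"dx": 0, "dy": 0, "dz": 0, "twist": 0, "jaw": -1}]'

```text
t: 8.38
eef_pos: [0.6445, 0.0327, 0.1898]
ee_rot: [-3.141, -0.001, -0.14]
force: [-0.5, 0.6, 4.8]
width: 0.0199
gripper_force: 30.0
```

Request:
move_arm --increments '[{"dx": 0, "dy": 0, "dz": 0.001, "twist": 0, "jaw": -1}, {"dx": 0, "dy": 0, "dz": 0.001, "twist": 0, "jaw": -1}, {"dx": 0, "dy": 0, "dz": 0, "twist": 0, "jaw": -1}, {"dx": 0, "dy": 0, "dz": 0, "twist": 0, "jaw": -1}, {"dx": 0, "dy": 0, "dz": 0, "twist": 0, "jaw": -1}]'

```text
t: 8.8
eef_pos: [0.6451, 0.0327, 0.1894]
ee_rot: [-3.141, -0.003, -0.139]
force: [-2.9, 0.3, 12.8]
width: 0.0199
gripper_force: 30.0
```

Button bottomed (12.8 N, motion stopped). Withdraw and return to the recorded stow pose.

Request:
move_arm --increments '[{"dx": 0, "dy": 0, "dz": -0.01, "twist": 0, "jaw": -1}, {"dx": 0, "dy": 0, "dz": -0.03, "twist": 0, "jaw": -1}, {"dx": 0, "dy": 0, "dz": -0.035, "twist": 0, "jaw": -1}, {"dx": 0, "dy": 0, "dz": -0.035, "twist": 0, "jaw": -1}, {"dx": -0.014, "dy": 0.04, "dz": 0, "twist": 0, "jaw": -1}, {"dx": -0.014, "dy": 0.04, "dz": 0, "twist": 0, "jaw": -1}, {"dx": -0.014, "dy": 0.04, "dz": 0, "twist": 0, "jaw": -1}, {"dx": -0.014, "dy": 0.04, "dz": 0, "twist": 0, "jaw": -1}, {"dx": -0.014, "dy": 0.04, "dz": 0, "twist": 0, "jaw": -1}, {"dx": -0.014, "dy": 0.04, "dz": 0, "twist": 0, "jaw": -1}, {"dx": -0.014, "dy": 0.04, "dz": 0, "twist": 0, "jaw": -1}, {"dx": -0.014, "dy": 0.04, "dz": 0, "twist": 0, "jaw": -1}]'

```text
t: 9.8
eef_pos: [0.4899, -0.2649, 0.2974]
ee_rot: [-3.141, -0.0, -0.139]
force: [0.9, -0.8, 0.0]
width: 0.0199
gripper_force: 30.0
```

Request:
move_arm --increments '[{"dx": -0.014, "dy": 0.04, "dz": 0, "twist": 0, "jaw": -1}, {"dx": -0.014, "dy": 0.038, "dz": 0, "twist": 0, "jaw": -1}, {"dx": 0, "dy": 0, "dz": 0, "twist": 0, "jaw": -1}, {"dx": 0, "dy": 0, "dz": 0, "twist": 0, "jaw": -1}, {"dx": 0, "dy": 0, "dz": 0, "twist": 0, "jaw": -1}]'

```text
t: 10.22
eef_pos: [0.4528, -0.3363, 0.297]
ee_rot: [-3.141, 0.0, -0.141]
force: [0.0, -0.1, -0.9]
width: 0.0203
gripper_force: 30.0
```

Run:
```python
from h import *
d(.4493,-.3434,.168,-.14)
```

```text
yaw -0.141: dx -0.0025 dy 0.0075
yaw -0.140: dx -0.0025 dy 0.0075
dz 0.1290 twist -0.001 t 10.22 pos [ 0.4528 -0.3363  0.297 ] rot [-3.141  0.    -0.141] F [ 0.  -0.1 -0.9] w 0.0203 gf 30.0
```

Request:
move_arm --increments '[{"dx": -0.0025, "dy": 0.0075, "dz": 0.01, "twist": 0, "jaw": -1}, {"dx": 0, "dy": 0, "dz": 0.025, "twist": 0, "jaw": -1}, {"dx": 0, "dy": 0, "dz": 0, "twist": 0, "jaw": -1}, {"dx": 0, "dy": 0, "dz": 0.02, "twist": 0, "jaw": -1}, {"dx": 0, "dy": 0, "dz": 0.01, "twist": 0, "jaw": -1}, {"dx": 0, "dy": 0, "dz": 0.01, "twist": 0, "jaw": -1}, {"dx": 0, "dy": 0, "dz": 0, "twist": 0, "jaw": -1}]'

```text
t: 10.8
eef_pos: [0.4491, -0.3424, 0.2202]
ee_rot: [-3.141, 0.003, -0.139]
force: [-0.4, 0.5, -0.5]
width: 0.0197
gripper_force: 30.0
```

Request:
move_arm --increments '[{"dx": 0, "dy": 0, "dz": 0.02, "twist": 0, "jaw": -1}, {"dx": 0, "dy": 0, "dz": 0.02, "twist": 0, "jaw": -1}, {"dx": 0, "dy": 0, "dz": 0.009, "twist": 0, "jaw": -1}, {"dx": 0, "dy": 0, "dz": 0.003, "twist": 0, "jaw": -1}, {"dx": 0, "dy": 0, "dz": 0, "twist": 0, "jaw": -1}, {"dx": 0, "dy": 0, "dz": 0, "twist": 0, "jaw": -1}]'

```text
t: 11.3
eef_pos: [0.4502, -0.3436, 0.1711]
ee_rot: [3.141, -0.001, -0.139]
force: [0.8, -0.3, -0.3]
width: 0.02
gripper_force: 30.0
```

Request:
move_arm --increments '[{"dx": 0, "dy": 0, "dz": 0.0015, "twist": 0, "jaw": -1}, {"dx": 0, "dy": 0, "dz": 0.0015, "twist": 0, "jaw": -1}, {"dx": 0, "dy": 0, "dz": 0, "twist": 0, "jaw": -1}, {"dx": 0, "dy": 0, "dz": 0, "twist": 0, "jaw": -1}]'

```text
t: 11.63
eef_pos: [0.4501, -0.3435, 0.168]
ee_rot: [3.141, -0.002, -0.14]
force: [0.7, 0.2, 3.2]
width: 0.0198
gripper_force: 30.0
```

Request:
move_arm --increments '[{"dx": 0, "dy": 0, "dz": 0, "twist": 0, "jaw": 0}, {"dx": 0, "dy": 0, "dz": 0, "twist": 0, "jaw": 0}, {"dx": 0, "dy": 0, "dz": 0, "twist": 0, "jaw": 0}, {"dx": 0, "dy": 0, "dz": 0, "twist": 0, "jaw": 0}, {"dx": 0, "dy": 0, "dz": -0.02, "twist": 0, "jaw": 0}, {"dx": 0, "dy": 0, "dz": -0.03, "twist": 0, "jaw": 0}, {"dx": 0, "dy": 0, "dz": -0.02, "twist": 0, "jaw": 0}, {"dx": 0.012, "dy": -0.04, "dz": 0, "twist": -0.022, "jaw": 0}, {"dx": 0.012, "dy": -0.04, "dz": 0, "twist": 0, "jaw": 0}, {"dx": 0.0, "dy": -0.04, "dz": 0, "twist": 0, "jaw": 0}, {"dx": 0.0, "dy": -0.04, "dz": 0, "twist": 0, "jaw": 0}, {"dx": 0, "dy": -0.04, "dz": 0, "twist": 0, "jaw": 0}]'

```text
t: 12.63
eef_pos: [0.4976, -0.1464, 0.2371]
ee_rot: [-3.142, 0.0, -0.118]
force: [0.0, -0.2, 0.3]
width: 0.0436
gripper_force: 0.0
```

Run:
```python
from h import *
d(.489,-.102,.138,-.118)
save("side","s5.png",(230,190,370,330),4)
pp("side","stylus_grip","stand_mouth","knob_right","amp_bench_center","rig","knob_mid","tray")
pp("top","stylus_grip","stand_mouth","knob_mid","amp_bench_center","rig","tray")
```

```text
yaw -0.118: dx -0.0137 dy -0.0431
yaw -0.118: dx -0.0137 dy -0.0431
dz 0.0991 twist -0.000 t 12.63 pos [ 0.4976 -0.1464  0.2371] rot [-3.142  0.    -0.118] F [ 0.  -0.2  0.3] w 0.0436 gf 0.0
side stylus_grip [ 0.4467 -0.346   0.1187] 0.52 [297. 289.]
side stand_mouth [ 0.4439 -0.3431  0.082 ] 0.62 [296. 297.]
side knob_right [ 0.4934 -0.1034  0.0867] 0.6 [293. 239.]
side amp_bench_center [ 0.5816 -0.2614  0.0107] 0.7 [333. 286.]
side amp_bench_center [ 0.5987 -0.3639  0.0135] 0.5 [350. 310.]
side amp_bench_center [ 0.2441 -0.354  -0.0037] 0.3 [228. 334.]
side rig [ 5.47e-01 -7.70e-03 -3.00e-04] 0.93 [301. 239.]
side knob_mid [ 0.5023 -0.0022  0.0868] 0.43 [288. 220.]
side tray [ 0.4676  0.332  -0.003 ] 0.76 [261. 190.]
side tray [0.5015 0.0007 0.0869] 0.39 [288. 220.]
side tray [ 0.5318 -0.1043  0.0249] 0.21 [304. 252.]
top stylus_grip [ 0.4462 -0.3479  0.1128] 0.43 [442. 222.]
top stand_mouth [ 0.447  -0.3491  0.0853] 0.6 [439. 223.]
top stand_mouth [0.5133 0.0965 0.0873] 0.5 [281. 201.]
top knob_mid [ 0.5011 -0.0006  0.0891] 0.56 [316. 205.]
top amp_bench_center [ 0.5748 -0.2572  0.0131] 0.66 [400. 183.]
top amp_bench_center [ 0.5977 -0.3627  0.0107] 0.51 [434. 175.]
top rig [ 5.49e-01 -3.20e-03 -5.00e-04] 0.6 [315. 193.]
top rig [0.5119 0.0974 0.0877] 0.27 [281. 201.]
top tray [ 0.4644  0.3297 -0.0023] 0.86 [203. 222.]
```

View pics/s5.png

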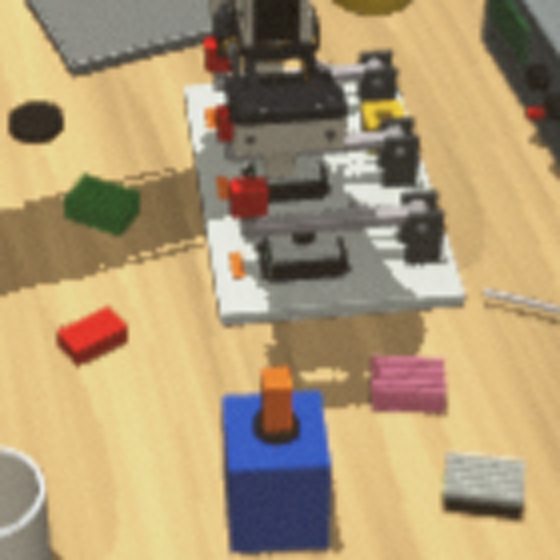

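Stylus stands as before (grip 277,400 in crop) and the knobs are still shut. Now the right clamp.

Request:
move_arm --increments '[{"dx": -0.007, "dy": -0.021, "dz": 0.02, "twist": 0, "jaw": 0}, {"dx": -0.0055, "dy": -0.022, "dz": 0.01, "twist": 0, "jaw": 0}, {"dx": 0, "dy": 0, "dz": 0.02, "twist": 0, "jaw": 0}, {"dx": 0, "dy": 0, "dz": 0.025, "twist": 0, "jaw": 0}, {"dx": 0, "dy": 0, "dz": 0.02, "twist": 0, "jaw": 0}, {"dx": 0, "dy": 0, "dz": 0.004, "twist": 0, "jaw": 0}, {"dx": 0, "dy": 0, "dz": 0, "twist": 0, "jaw": -1}, {"dx": 0, "dy": 0, "dz": 0, "twist": 0, "jaw": -1}, {"dx": 0, "dy": 0, "dz": 0, "twist": 0, "jaw": -1}, {"dx": 0, "dy": 0, "dz": 0, "twist": 0, "jaw": -1}, {"dx": 0, "dy": 0, "dz": 0, "twist": 0, "jaw": -1}]' --force 20

```text
t: 14.25
eef_pos: [0.4915, -0.1013, 0.1394]
ee_rot: [-3.136, -0.004, -0.119]
force: [-3.5, 19.3, 4.9]
width: 0.018
gripper_force: 20.0
```

Request:
move_arm --increments '[{"dx": 0, "dy": -0.002, "dz": 0, "twist": 0, "jaw": -1}, {"dx": 0, "dy": -0.001, "dz": 0, "twist": 0, "jaw": -1}, {"dx": 0, "dy": 0, "dz": 0, "twist": 0, "jaw": -1}]'

```text
t: 14.5
eef_pos: [0.4916, -0.1007, 0.1394]
ee_rot: [-3.141, -0.002, -0.117]
force: [-0.4, 4.6, 6.0]
width: 0.0177
gripper_force: 20.0
```

Side force relieved (knob y ≈ -0.100). Swing up along the arc.

Request:
move_arm --increments '[{"dx": 0.0039, "dy": -0.0005, "dz": -0.0138, "twist": 0, "jaw": -1}, {"dx": 0.0053, "dy": 0, "dz": -0.0134, "twist": 0, "jaw": -1}, {"dx": 0.0065, "dy": 0, "dz": -0.0127, "twist": 0, "jaw": -1}, {"dx": 0.0078, "dy": 0, "dz": -0.0121, "twist": 0, "jaw": -1}, {"dx": 0.009, "dy": 0, "dz": -0.0112, "twist": 0, "jaw": -1}, {"dx": 0.01, "dy": 0, "dz": -0.0102, "twist": 0, "jaw": -1}, {"dx": 0.011, "dy": 0, "dz": -0.0093, "twist": 0, "jaw": -1}, {"dx": 0.0119, "dy": 0, "dz": -0.008, "twist": 0, "jaw": -1}, {"dx": 0.0127, "dy": 0, "dz": -0.0069, "twist": 0, "jaw": -1}, {"dx": 0.0132, "dy": 0, "dz": -0.0055, "twist": 0, "jaw": -1}, {"dx": 0.0137, "dy": 0, "dz": -0.0042, "twist": 0, "jaw": -1}, {"dx": 0.0141, "dy": 0, "dz": -0.0028, "twist": 0, "jaw": -1}]'

```text
t: 15.5
eef_pos: [0.609, -0.1143, 0.2485]
ee_rot: [-3.141, 0.001, -0.118]
force: [-0.7, 2.3, -2.6]
width: 0.0179
gripper_force: 20.0
```

Request:
move_arm --increments '[{"dx": 0, "dy": 0, "dz": 0, "twist": 0, "jaw": 0}, {"dx": 0, "dy": 0, "dz": 0, "twist": 0, "jaw": 0}, {"dx": 0, "dy": 0, "dz": 0, "twist": 0, "jaw": 0}, {"dx": 0, "dy": 0, "dz": -0.03, "twist": 0, "jaw": 0}, {"dx": -0.03, "dy": 0, "dz": 0, "twist": 0, "jaw": 0}, {"dx": -0.03, "dy": -0.025, "dz": 0, "twist": 0, "jaw": 0}, {"dx": -0.03, "dy": -0.025, "dz": 0.0, "twist": 0, "jaw": 0}, {"dx": -0.0296, "dy": -0.025, "dz": 0.02, "twist": 0, "jaw": 0}, {"dx": 0, "dy": -0.025, "dz": 0.02, "twist": 0, "jaw": 0}, {"dx": 0, "dy": 0, "dz": 0.02, "twist": 0, "jaw": 0}, {"dx": 0, "dy": 0, "dz": 0, "twist": 0, "jaw": 0}, {"dx": 0, "dy": 0, "dz": 0, "twist": 0, "jaw": 0}]'

```text
t: 16.5
eef_pos: [0.5024, -0.0025, 0.2191]
ee_rot: [3.14, 0.002, -0.117]
force: [0.2, -0.1, 0.0]
width: 0.0436
gripper_force: 0.0
```

Run:
```python
from h import *
d(.502,-.001,.138,-.118)
save("side","s6.png",(230,160,370,300),4)
```

```text
yaw -0.117: dx -0.0005 dy -0.0015
yaw -0.118: dx -0.0005 dy -0.0015
dz 0.0811 twist 0.001 t 16.50 pos [ 0.5024 -0.0025  0.2191] rot [ 3.14e+00  2.00e-03 -1.17e-01] F [ 0.2 -0.1  0. ] w 0.0436 gf 0.0
```

View pics/s6.png

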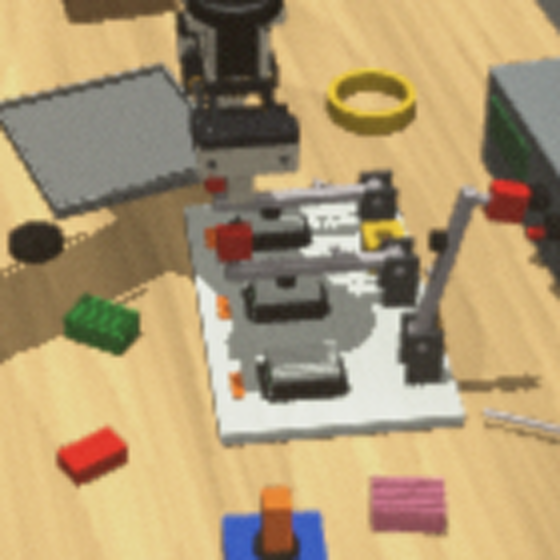

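The right clamp stands open (knob at crop 508,200). The mid knob (233,240) is below the gripper, so I repeat.

Request:
move_arm --increments '[{"dx": 0, "dy": -0.0025, "dz": 0.03, "twist": 0, "jaw": 0}, {"dx": 0, "dy": 0, "dz": 0.03, "twist": 0, "jaw": 0}, {"dx": 0, "dy": 0, "dz": 0.02, "twist": 0, "jaw": 0}, {"dx": 0, "dy": 0, "dz": 0, "twist": 0, "jaw": 0}, {"dx": 0, "dy": 0, "dz": 0, "twist": 0, "jaw": -1}, {"dx": 0, "dy": 0, "dz": 0, "twist": 0, "jaw": -1}, {"dx": 0, "dy": 0, "dz": 0, "twist": 0, "jaw": -1}, {"dx": 0, "dy": 0, "dz": 0, "twist": 0, "jaw": -1}, {"dx": 0, "dy": 0, "dz": 0, "twist": 0, "jaw": -1}]'

```text
t: 17.3
eef_pos: [0.5042, -0.0011, 0.1406]
ee_rot: [3.14, -0.002, -0.117]
force: [1.2, -7.2, 4.2]
width: 0.0177
gripper_force: 20.0
```

Request:
move_arm --increments '[{"dx": 0.0039, "dy": 0.001, "dz": -0.0138, "twist": 0, "jaw": -1}, {"dx": 0.0053, "dy": 0, "dz": -0.0134, "twist": 0, "jaw": -1}, {"dx": 0.0065, "dy": 0, "dz": -0.0127, "twist": 0, "jaw": -1}, {"dx": 0.0078, "dy": 0, "dz": -0.0121, "twist": 0, "jaw": -1}, {"dx": 0.009, "dy": 0, "dz": -0.0112, "twist": 0, "jaw": -1}, {"dx": 0.01, "dy": 0, "dz": -0.0102, "twist": 0, "jaw": -1}, {"dx": 0.011, "dy": 0, "dz": -0.0093, "twist": 0, "jaw": -1}, {"dx": 0.0119, "dy": 0, "dz": -0.008, "twist": 0, "jaw": -1}, {"dx": 0.0127, "dy": 0, "dz": -0.0069, "twist": 0, "jaw": -1}, {"dx": 0.0132, "dy": 0, "dz": -0.0055, "twist": 0, "jaw": -1}, {"dx": 0.0137, "dy": 0, "dz": -0.0042, "twist": 0, "jaw": -1}, {"dx": 0.0141, "dy": 0, "dz": -0.0028, "twist": 0, "jaw": -1}]'

```text
t: 18.3
eef_pos: [0.6215, -0.015, 0.2499]
ee_rot: [-3.142, 0.001, -0.118]
force: [0.1, 0.1, -4.9]
width: 0.0179
gripper_force: 20.0
```

Request:
move_arm --increments '[{"dx": 0, "dy": 0, "dz": 0, "twist": 0, "jaw": 0}, {"dx": 0, "dy": 0, "dz": 0, "twist": 0, "jaw": 0}, {"dx": 0, "dy": 0, "dz": 0, "twist": 0, "jaw": 0}, {"dx": 0, "dy": 0, "dz": -0.03, "twist": 0, "jaw": 0}, {"dx": -0.03, "dy": 0, "dz": 0, "twist": 0, "jaw": 0}, {"dx": -0.03, "dy": -0.025, "dz": 0, "twist": 0, "jaw": 0}, {"dx": -0.03, "dy": -0.025, "dz": 0.0, "twist": 0, "jaw": 0}, {"dx": -0.0296, "dy": -0.025, "dz": 0.02, "twist": 0, "jaw": 0}, {"dx": 0, "dy": -0.025, "dz": 0.02, "twist": 0, "jaw": 0}, {"dx": 0, "dy": 0, "dz": 0.02, "twist": 0, "jaw": 0}, {"dx": 0, "dy": 0, "dz": 0, "twist": 0, "jaw": 0}, {"dx": 0, "dy": 0, "dz": 0, "twist": 0, "jaw": 0}]'

```text
t: 19.3
eef_pos: [0.5149, 0.0971, 0.2201]
ee_rot: [3.14, 0.001, -0.117]
force: [0.3, 0.5, 0.5]
width: 0.0438
gripper_force: 0.0
```

Run:
```python
from h import *
d(.514,.098,.139,-.118)
pp("side","knob_left","knob_mid")
```

```text
yaw -0.117: dx -0.0010 dy -0.0007
yaw -0.118: dx -0.0010 dy -0.0007
dz 0.0811 twist 0.001 t 19.30 pos [0.5149 0.0971 0.2201] rot [ 3.14e+00  1.00e-03 -1.17e-01] F [0.3 0.5 0.5] w 0.0438 gf 0.0
side knob_left [0.5158 0.0986 0.0915] 0.61 [285. 202.]
side knob_left [0.557  0.0933 0.0283] 0.48 [297. 215.]
side knob_mid [0.5019 0.0019 0.0864] 0.8 [288. 220.]
```

Run:
```python
from h import *
save("side","s7.png",(230,140,390,280),4)
```

```text
(no output)
```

View pics/s7.png

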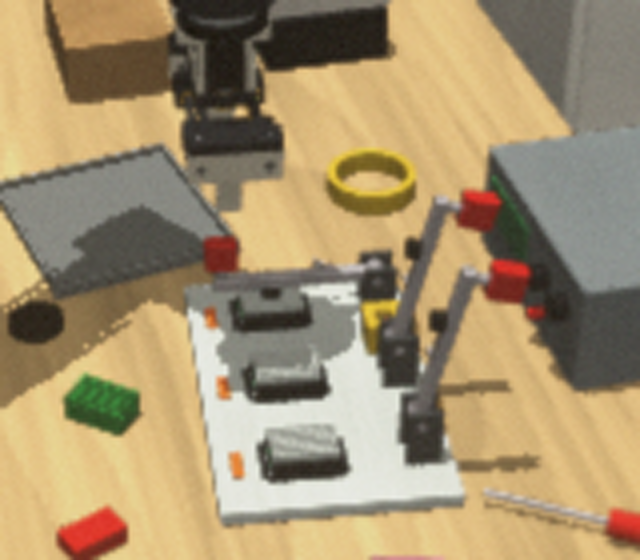

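The right and mid clamps both stand open (knobs 508,280 and 480,210), so the network's mid-knob report was false. The left knob (221,253) remains.

Request:
move_arm --increments '[{"dx": 0, "dy": -0.002, "dz": 0.03, "twist": 0, "jaw": 0}, {"dx": 0, "dy": 0, "dz": 0.03, "twist": 0, "jaw": 0}, {"dx": 0, "dy": 0, "dz": 0.021, "twist": 0, "jaw": 0}, {"dx": 0, "dy": 0, "dz": 0, "twist": 0, "jaw": 0}, {"dx": 0, "dy": 0, "dz": 0, "twist": 0, "jaw": -1}, {"dx": 0, "dy": 0, "dz": 0, "twist": 0, "jaw": -1}, {"dx": 0, "dy": 0, "dz": 0, "twist": 0, "jaw": -1}, {"dx": 0, "dy": 0, "dz": 0, "twist": 0, "jaw": -1}, {"dx": 0, "dy": 0, "dz": 0, "twist": 0, "jaw": -1}]'

```text
t: 20.2
eef_pos: [0.5167, 0.0981, 0.1407]
ee_rot: [3.14, -0.002, -0.117]
force: [0.3, -6.9, 4.0]
width: 0.0182
gripper_force: 20.0
```

Request:
move_arm --increments '[{"dx": 0.0039, "dy": 0, "dz": -0.0138, "twist": 0, "jaw": -1}, {"dx": 0.0053, "dy": 0, "dz": -0.0134, "twist": 0, "jaw": -1}, {"dx": 0.0065, "dy": 0, "dz": -0.0127, "twist": 0, "jaw": -1}, {"dx": 0.0078, "dy": 0, "dz": -0.0121, "twist": 0, "jaw": -1}, {"dx": 0.009, "dy": 0, "dz": -0.0112, "twist": 0, "jaw": -1}, {"dx": 0.01, "dy": 0, "dz": -0.0102, "twist": 0, "jaw": -1}, {"dx": 0.011, "dy": 0, "dz": -0.0093, "twist": 0, "jaw": -1}, {"dx": 0.0119, "dy": 0, "dz": -0.008, "twist": 0, "jaw": -1}, {"dx": 0.0127, "dy": 0, "dz": -0.0069, "twist": 0, "jaw": -1}, {"dx": 0.0132, "dy": 0, "dz": -0.0055, "twist": 0, "jaw": -1}, {"dx": 0.0137, "dy": 0, "dz": -0.0042, "twist": 0, "jaw": -1}, {"dx": 0.0141, "dy": 0, "dz": -0.0028, "twist": 0, "jaw": -1}]'

```text
t: 21.2
eef_pos: [0.6339, 0.0843, 0.2497]
ee_rot: [3.14, 0.002, -0.118]
force: [-1.3, -2.6, -5.4]
width: 0.0182
gripper_force: 20.0
```

Request:
move_arm --increments '[{"dx": 0, "dy": 0, "dz": 0, "twist": 0, "jaw": 0.5}, {"dx": 0, "dy": 0, "dz": 0, "twist": 0, "jaw": 0.5}, {"dx": 0, "dy": 0, "dz": 0, "twist": 0, "jaw": 0.5}, {"dx": 0, "dy": 0, "dz": -0.03, "twist": 0, "jaw": 0.5}, {"dx": -0.0275, "dy": 0, "dz": 0, "twist": 0, "jaw": 0.5}, {"dx": -0.03, "dy": 0, "dz": 0, "twist": 0, "jaw": 0.5}, {"dx": -0.02, "dy": 0, "dz": 0.03, "twist": 0, "jaw": 0.5}, {"dx": 0, "dy": 0, "dz": 0.04, "twist": 0, "jaw": 0.5}, {"dx": 0, "dy": 0, "dz": 0.03, "twist": 0, "jaw": 0.5}, {"dx": 0, "dy": 0, "dz": 0, "twist": 0, "jaw": 0.5}, {"dx": 0, "dy": 0, "dz": 0, "twist": 0, "jaw": 0.5}]'

```text
t: 22.12
eef_pos: [0.5566, 0.0943, 0.1791]
ee_rot: [3.14, 0.002, -0.117]
force: [1.3, -0.5, 0.4]
width: 0.0658
gripper_force: 0.0
```

Run:
```python
from h import *
d(.557,.093,.088,-.118)
save("side","s8.png",(230,130,390,270),4)
pp("side","amp_left_center","tray","amp_mid_center","amp_right_center")
```

```text
yaw -0.117: dx 0.0005 dy 0.0013
yaw -0.118: dx 0.0005 dy 0.0013
dz 0.0911 twist 0.001 t 22.12 pos [0.5566 0.0943 0.1791] rot [ 3.14e+00  2.00e-03 -1.17e-01] F [ 1.3 -0.5  0.4] w 0.0658 gf 0.0
side amp_left_center [0.5518 0.0917 0.0271] 0.75 [295. 216.]
side tray [ 0.4461  0.2985 -0.0019] 0.61 [257. 195.]
side amp_mid_center [ 0.5402 -0.0066  0.0285] 0.62 [299. 233.]
side amp_mid_center [0.3862 0.0066 0.0084] 0.62 [255. 241.]
side amp_right_center [ 0.5317 -0.1026  0.0267] 0.73 [304. 251.]
side amp_right_center [ 0.4466 -0.3429  0.0792] 0.37 [297. 298.]
```

View pics/s8.png

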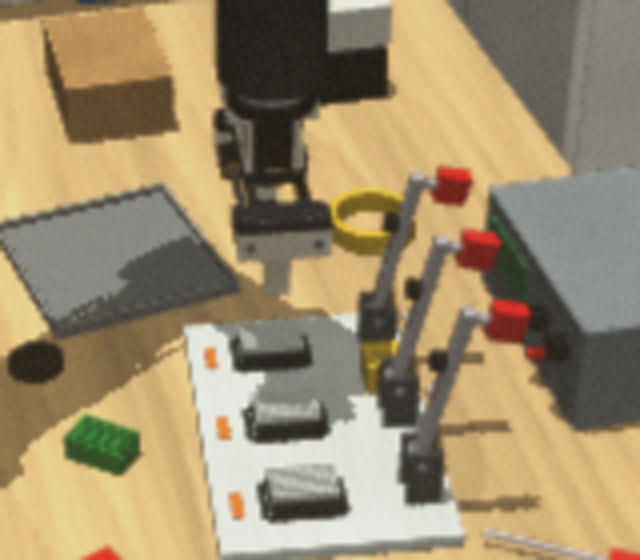

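All three clamps are open. The left module is under the gripper (crop 270,350). The tray has been knocked to about (0.446,0.299), so I'll re-measure it before placing. Grasping the left module.

Request:
move_arm --increments '[{"dx": -0.001, "dy": 0.0013, "dz": 0.03, "twist": 0, "jaw": 0.5}, {"dx": 0, "dy": 0, "dz": 0.035, "twist": 0, "jaw": 0.5}, {"dx": 0, "dy": 0, "dz": 0.02, "twist": 0, "jaw": 0.5}, {"dx": 0, "dy": 0, "dz": 0.006, "twist": 0, "jaw": 0.5}, {"dx": 0, "dy": 0, "dz": 0, "twist": 0, "jaw": 0.5}, {"dx": 0, "dy": 0, "dz": 0, "twist": 0, "jaw": -1}, {"dx": 0, "dy": 0, "dz": 0, "twist": 0, "jaw": -1}, {"dx": 0, "dy": 0, "dz": 0, "twist": 0, "jaw": -1}, {"dx": 0, "dy": 0, "dz": 0, "twist": 0, "jaw": -1}, {"dx": 0, "dy": 0, "dz": 0, "twist": 0, "jaw": -1}]' --force 20

```text
t: 23.2
eef_pos: [0.5566, 0.0934, 0.0892]
ee_rot: [-3.141, -0.001, -0.118]
force: [0.6, -0.2, 0.2]
width: 0.0379
gripper_force: 0.0
```

Run:
```python
from h import *
d(.557,.093,.088,-.118)
rect("top","tray",.014); pp("top","tray"); pp("side","tray"); rect("side","tray",.007)
```

```text
yaw -0.118: dx 0.0004 dy 0.0004
yaw -0.118: dx 0.0004 dy 0.0004
dz 0.0012 twist 0.000 t 23.20 pos [0.5566 0.0934 0.0892] rot [-3.141e+00 -1.000e-03 -1.180e-01] F [ 0.6 -0.2  0.2] w 0.0379 gf 0.0
top tray 0.62 c [464.6 329.3] size [190.5 202.8] ang 9.9 px 202 221
top tray [ 0.4644  0.3297 -0.0023] 0.86 [203. 222.]
side tray [ 0.4461  0.2985 -0.0019] 0.61 [257. 195.]
side tray 0.84 c [447.9 300. ] size [201.5 229.2] ang 10.0 px 257 194
```

Request:
move_arm --increments '[{"dx": 0, "dy": 0, "dz": 0, "twist": 0, "jaw": -1}, {"dx": 0, "dy": 0, "dz": 0, "twist": 0, "jaw": -1}, {"dx": 0, "dy": 0, "dz": 0, "twist": 0, "jaw": -1}, {"dx": 0, "dy": 0, "dz": -0.01, "twist": 0, "jaw": -1}, {"dx": 0, "dy": 0, "dz": -0.03, "twist": 0, "jaw": -1}, {"dx": 0, "dy": 0, "dz": -0.04, "twist": 0, "jaw": -1}, {"dx": 0, "dy": 0, "dz": -0.03, "twist": 0, "jaw": -1}, {"dx": 0, "dy": 0, "dz": 0, "twist": 0, "jaw": -1}]'

```text
t: 24.07
eef_pos: [0.5591, 0.0942, 0.2055]
ee_rot: [-3.137, -0.009, -0.117]
force: [1.5, 1.7, -0.6]
width: 0.0361
gripper_force: 20.0
```

Run:
```python
from h import *
arm.grab_frame("top");arm.grab_frame("side")
d(.557,.093,.088,-.118)
rect("top","tray",.014); pp("top","tray"); pp("side","tray","amp_left_center"); rect("side","tray",.007)
```

```text
yaw -0.118: dx 0.0005 dy 0.0005
yaw -0.118: dx 0.0005 dy 0.0005
dz 0.1120 twist 0.000 t 24.17 pos [0.5565 0.0935 0.2   ] rot [-3.139e+00 -3.000e-03 -1.180e-01] F [-0.2  1.  -2.4] w 0.0358 gf 20.0
top tray 0.71 c [424.6 293.2] size [118.9 219.6] ang 20.3 px 209 238
side amp_left_center [0.5571 0.088  0.1381] 0.4 [297. 191.]
side tray 0.72 c [448.6 295.5] size [196.6 219. ] ang 10.1 px 257 194
```

Run:
```python
from h import *
for u,v in((270.75,176.75),(290,202.5),(245,213.75)): print(onz("side",u,v,.014)[:2])
save("side","s9.png",(215,165,305,225),7)
f=arm.grab_frame("side")
```

```text
[0.52227923 0.39532219]
[0.55686532 0.19572626]
[0.37679355 0.16554668]
```

View pics/s9.png

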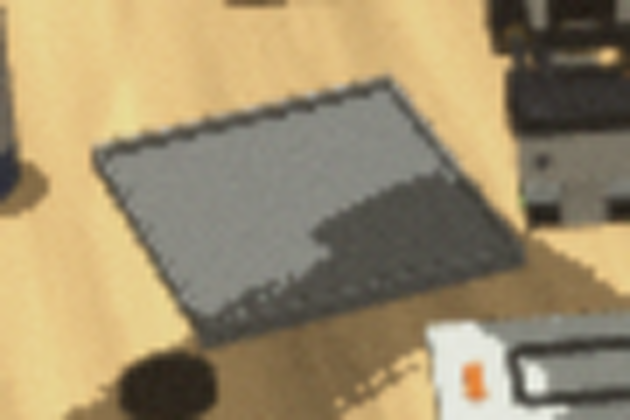

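Run:
```python
from h import *
C=[]
for u,v in((388,80),(525,245),(202,325),(95,152)): C.append(onz("side",215+u/7,165+v/7,.014)[:2])
C=np.array(C);print(C.round(4),C.mean(0),[np.linalg.norm(C[i]-C[i-1]).round(4) for i in range(4)],np.arctan2(*(C[1]-C[2])[::-1]),np.arctan2(*(C[0]-C[3])[::-1]))
rect("side","tray",.014)
for p in [(.075+0,0)]:pass
a=.175;c=np.array([.446,.296]);X=np.array([np.cos(a),np.sin(a)]);Y=np.array([-X[1],X[0]])
for sx in(1,-1):
  for sy in(1,-1):
    q=c+X*.095*sx+Y*.1*sy;print(sx,sy,(proj("side",[*q,.014])-[215,165])*7)
```

```text
[[0.5215 0.3981]
 [0.5608 0.212 ]
 [0.3749 0.181 ]
 [0.3405 0.3627]] [0.44942134 0.28843866] [np.float64(0.1844), np.float64(0.1903), np.float64(0.1885), np.float64(0.185)] 0.16517233925764116 0.1932110227109417
side tray 0.78 c [448.1 283.4] size [195.3 227.3] ang 9.2 px 257 194
1 1 [384.76370017  68.74267554]
1 -1 [517.3881351  243.82202337]
-1 1 [ 82.3153006  139.26892906]
-1 -1 [192.73118309 326.31117329]
```

Request:
move_arm --increments '[{"dx": 0, "dy": -0.04, "dz": 0, "twist": -0.098, "jaw": -1}, {"dx": 0, "dy": -0.04, "dz": 0, "twist": -0.098, "jaw": -1}, {"dx": 0, "dy": -0.04, "dz": 0, "twist": -0.097, "jaw": -1}, {"dx": -0.0136, "dy": -0.036, "dz": 0, "twist": 0, "jaw": -1}, {"dx": -0.0136, "dy": -0.036, "dz": 0, "twist": 0, "jaw": -1}, {"dx": -0.0136, "dy": -0.036, "dz": 0, "twist": 0, "jaw": -1}, {"dx": -0.0138, "dy": -0.0357, "dz": 0, "twist": 0, "jaw": -1}, {"dx": 0, "dy": 0, "dz": 0.03, "twist": 0, "jaw": -1}, {"dx": 0, "dy": 0, "dz": 0.04, "twist": 0, "jaw": -1}, {"dx": 0, "dy": 0, "dz": 0, "twist": 0, "jaw": -1}, {"dx": 0, "dy": 0, "dz": 0, "twist": 0, "jaw": -1}]'

```text
t: 25.48
eef_pos: [0.4788, 0.3437, 0.1264]
ee_rot: [3.137, 0.004, 0.176]
force: [-0.3, 0.7, -0.5]
width: 0.0357
gripper_force: 20.0
```

Run:
```python
from h import *
save("side","s10.png",(215,145,305,225),7)
d(.4806,.3446,.080,.175)
```

```text
yaw 0.176: dx 0.0005 dy 0.0002
yaw 0.175: dx 0.0005 dy 0.0002
dz 0.0484 twist 0.001 t 25.53 pos [0.4801 0.3447 0.1284] rot [3.14e+00 1.00e-03 1.76e-01] F [-0.3  0.2 -0.8] w 0.0353 gf 20.0
```

View pics/s10.png

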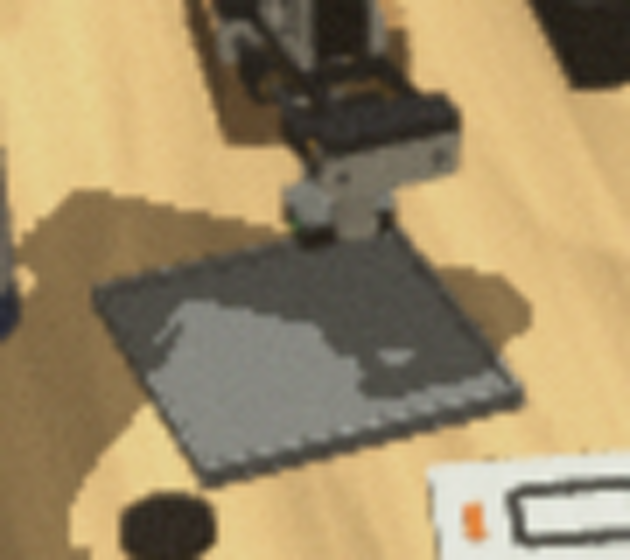

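Module hangs over the far corner area of the tray (330,215), clear of the walls when lowered. Setting down.

Request:
move_arm --increments '[{"dx": 0, "dy": 0, "dz": 0.025, "twist": 0, "jaw": -1}, {"dx": 0, "dy": 0, "dz": 0.015, "twist": 0, "jaw": -1}, {"dx": 0, "dy": 0, "dz": 0.005, "twist": 0, "jaw": -1}, {"dx": 0, "dy": 0, "dz": 0.002, "twist": 0, "jaw": -1}, {"dx": 0, "dy": 0, "dz": 0.001, "twist": 0, "jaw": -1}, {"dx": 0, "dy": 0, "dz": 0, "twist": 0, "jaw": -1}, {"dx": 0, "dy": 0, "dz": 0, "twist": 0, "jaw": -1}]'

```text
t: 26.12
eef_pos: [0.4804, 0.3453, 0.0816]
ee_rot: [-3.14, -0.002, 0.175]
force: [0.4, 0.1, -1.8]
width: 0.0357
gripper_force: 20.0
```

Request:
move_arm --increments '[{"dx": 0, "dy": 0, "dz": 0.001, "twist": 0, "jaw": -1}, {"dx": 0, "dy": 0, "dz": 0.001, "twist": 0, "jaw": -1}, {"dx": 0, "dy": 0, "dz": 0, "twist": 0, "jaw": -1}, {"dx": 0, "dy": 0, "dz": 0, "twist": 0, "jaw": -1}]'

```text
t: 26.45
eef_pos: [0.4801, 0.3452, 0.0791]
ee_rot: [-3.141, -0.001, 0.176]
force: [-0.8, -0.2, 5.8]
width: 0.0355
gripper_force: 20.0
```

Request:
move_arm --increments '[{"dx": 0, "dy": 0, "dz": 0, "twist": 0, "jaw": 0.15}, {"dx": 0, "dy": 0, "dz": 0, "twist": 0, "jaw": 0.15}, {"dx": 0, "dy": 0, "dz": 0, "twist": 0, "jaw": 0.15}, {"dx": 0, "dy": 0, "dz": -0.02, "twist": 0, "jaw": 0.15}, {"dx": 0, "dy": 0, "dz": -0.04, "twist": 0, "jaw": 0.15}, {"dx": 0, "dy": 0, "dz": -0.04, "twist": 0, "jaw": 0.15}, {"dx": 0, "dy": 0.04, "dz": 0, "twist": 0, "jaw": 0.5}, {"dx": 0, "dy": 0.04, "dz": 0, "twist": 0, "jaw": 0.5}, {"dx": 0, "dy": 0.04, "dz": 0, "twist": 0, "jaw": 0.5}, {"dx": 0, "dy": 0.04, "dz": 0, "twist": 0, "jaw": 0.5}, {"dx": 0, "dy": 0.04, "dz": 0, "twist": 0, "jaw": 0.5}, {"dx": 0, "dy": 0.04, "dz": 0, "twist": 0, "jaw": 0.5}]'

```text
t: 27.45
eef_pos: [0.5215, 0.1067, 0.1784]
ee_rot: [-3.141, -0.0, 0.176]
force: [0.4, -0.2, -0.7]
width: 0.0654
gripper_force: 0.0
```

Request:
move_arm --increments '[{"dx": 0, "dy": 0.039, "dz": 0, "twist": 0, "jaw": 0.5}, {"dx": 0, "dy": 0.039, "dz": 0, "twist": 0, "jaw": 0.5}, {"dx": 0.001, "dy": 0.039, "dz": 0, "twist": 0, "jaw": 0.5}, {"dx": 0, "dy": 0, "dz": 0, "twist": 0.098, "jaw": 0.5}, {"dx": 0, "dy": 0, "dz": 0, "twist": 0.098, "jaw": 0.5}, {"dx": 0, "dy": 0, "dz": 0, "twist": 0.097, "jaw": 0.5}, {"dx": 0, "dy": 0, "dz": 0, "twist": 0, "jaw": 0.5}, {"dx": 0, "dy": 0, "dz": 0, "twist": 0, "jaw": 0.5}]'

```text
t: 28.12
eef_pos: [0.5429, -0.0066, 0.1781]
ee_rot: [3.142, 0.0, -0.115]
force: [-0.6, -0.3, 0.2]
width: 0.0658
gripper_force: 0.0
```

Run:
```python
from h import *
d(.5435,-.006,.089,-.118)
arm.grab_frame("side");arm.grab_frame("top")
pp("side","amp_left_center","tray","stylus_grip");rect("side","tray",.014);pp("top","tray","amp_bench_center");rect("top","tray",.014)
```

```text
yaw -0.115: dx 0.0005 dy -0.0007
yaw -0.118: dx 0.0005 dy -0.0007
dz 0.0891 twist 0.003 t 28.12 pos [ 0.5429 -0.0066  0.1781] rot [ 3.142  0.    -0.115] F [-0.6 -0.3  0.2] w 0.0658 gf 0.0
side amp_left_center [0.4784 0.3449 0.0165] 0.44 [263. 184.]
side tray [4.483e-01 3.003e-01 3.000e-04] 0.92 [258. 194.]
side tray [ 0.6939 -0.1255  0.1841] 0.72 [357. 210.]
side stylus_grip [ 0.4469 -0.3437  0.1149] 0.45 [297. 289.]
side tray 0.67 c [447.3 288.4] size [197.7 227.7] ang 11.1 px 257 195
side tray 0.32 c [ 475. -258.] size [73.8 30. ] ang 76.0 px 298 291
top tray [4.464e-01 3.004e-01 3.000e-04] 0.95 [213. 228.]
top amp_bench_center [ 0.5784 -0.2592  0.0093] 0.77 [400. 182.]
top amp_bench_center [ 0.599  -0.3627  0.0105] 0.56 [434. 175.]
top tray 0.98 c [442.1 316.4] size [192.  161.3] ang 10.9 px 203 234
```

Request:
move_arm --increments '[{"dx": 0.001, "dy": -0.0007, "dz": 0.03, "twist": 0.003, "jaw": 0.5}, {"dx": 0, "dy": 0, "dz": 0.03, "twist": 0, "jaw": 0.5}, {"dx": 0, "dy": 0, "dz": 0.02, "twist": 0, "jaw": 0.5}, {"dx": 0, "dy": 0, "dz": 0.009, "twist": 0, "jaw": 0.5}, {"dx": 0, "dy": 0, "dz": 0, "twist": 0, "jaw": -1}, {"dx": 0, "dy": 0, "dz": 0, "twist": 0, "jaw": -1}, {"dx": 0, "dy": 0, "dz": 0, "twist": 0, "jaw": -1}, {"dx": 0, "dy": 0, "dz": 0, "twist": 0, "jaw": -1}, {"dx": 0, "dy": 0, "dz": 0, "twist": 0, "jaw": -1}, {"dx": 0, "dy": 0, "dz": 0, "twist": 0, "jaw": -1}, {"dx": 0, "dy": 0, "dz": 0, "twist": 0, "jaw": -1}, {"dx": 0, "dy": 0, "dz": 0, "twist": 0, "jaw": -1}]'

```text
t: 29.57
eef_pos: [0.5447, -0.0058, 0.0904]
ee_rot: [-3.141, -0.002, -0.12]
force: [-1.2, 1.0, 6.6]
width: 0.0358
gripper_force: 20.0
```

Request:
move_arm --increments '[{"dx": 0, "dy": 0, "dz": -0.01, "twist": 0, "jaw": -1}, {"dx": 0, "dy": 0, "dz": -0.03, "twist": 0, "jaw": -1}, {"dx": 0, "dy": 0, "dz": -0.04, "twist": 0, "jaw": -1}, {"dx": 0, "dy": 0, "dz": -0.02, "twist": 0, "jaw": -1}, {"dx": 0, "dy": -0.04, "dz": 0, "twist": -0.098, "jaw": -1}, {"dx": 0, "dy": -0.04, "dz": 0, "twist": -0.098, "jaw": -1}, {"dx": 0, "dy": -0.04, "dz": 0, "twist": -0.098, "jaw": -1}, {"dx": -0.006, "dy": -0.038, "dz": 0, "twist": 0, "jaw": -1}, {"dx": -0.006, "dy": -0.038, "dz": 0, "twist": 0, "jaw": -1}, {"dx": -0.006, "dy": -0.038, "dz": 0, "twist": 0, "jaw": -1}, {"dx": -0.0065, "dy": -0.0388, "dz": 0, "twist": 0, "jaw": -1}, {"dx": 0, "dy": 0, "dz": 0.03, "twist": 0, "jaw": -1}]'

```text
t: 30.57
eef_pos: [0.4977, 0.2676, 0.165]
ee_rot: [-3.135, -0.01, 0.179]
force: [2.0, 0.6, -0.2]
width: 0.0355
gripper_force: 20.0
```

Request:
move_arm --increments '[{"dx": 0, "dy": 0, "dz": 0.03, "twist": 0, "jaw": -1}, {"dx": 0, "dy": 0, "dz": 0.025, "twist": 0, "jaw": -1}, {"dx": 0, "dy": 0, "dz": 0.01, "twist": 0, "jaw": -1}, {"dx": 0, "dy": 0, "dz": 0, "twist": 0, "jaw": -1}, {"dx": 0, "dy": 0, "dz": 0, "twist": 0, "jaw": -1}]'

```text
t: 30.98
eef_pos: [0.4967, 0.2599, 0.0949]
ee_rot: [3.141, 0.0, 0.173]
force: [0.7, 0.4, -0.2]
width: 0.0361
gripper_force: 20.0
```

Request:
move_arm --increments '[{"dx": 0, "dy": 0, "dz": 0.008, "twist": 0, "jaw": -1}, {"dx": 0, "dy": 0, "dz": 0.003, "twist": 0, "jaw": -1}, {"dx": 0, "dy": 0, "dz": 0.002, "twist": 0, "jaw": -1}, {"dx": 0, "dy": 0, "dz": 0.001, "twist": 0, "jaw": -1}, {"dx": 0, "dy": 0, "dz": 0.001, "twist": 0, "jaw": -1}, {"dx": 0, "dy": 0, "dz": 0, "twist": 0, "jaw": -1}, {"dx": 0, "dy": 0, "dz": 0, "twist": 0, "jaw": -1}]'

```text
t: 31.57
eef_pos: [0.4965, 0.2599, 0.0804]
ee_rot: [-3.141, -0.001, 0.173]
force: [-2.1, -1.4, 6.7]
width: 0.0357
gripper_force: 20.0
```

Request:
move_arm --increments '[{"dx": 0, "dy": 0, "dz": 0, "twist": 0, "jaw": 0.15}, {"dx": 0, "dy": 0, "dz": 0, "twist": 0, "jaw": 0.15}, {"dx": 0, "dy": 0, "dz": 0, "twist": 0, "jaw": 0.15}, {"dx": 0, "dy": 0, "dz": -0.02, "twist": 0, "jaw": 0.15}, {"dx": 0, "dy": 0, "dz": -0.04, "twist": 0, "jaw": 0.15}, {"dx": 0, "dy": 0, "dz": -0.04, "twist": 0, "jaw": 0.15}, {"dx": -0.003, "dy": 0.04, "dz": 0, "twist": 0, "jaw": 0.5}, {"dx": -0.003, "dy": 0.04, "dz": 0, "twist": 0, "jaw": 0.5}, {"dx": -0.003, "dy": 0.04, "dz": 0, "twist": 0, "jaw": 0.5}, {"dx": -0.003, "dy": 0.04, "dz": 0, "twist": 0, "jaw": 0.5}, {"dx": -0.003, "dy": 0.04, "dz": 0, "twist": 0, "jaw": 0.5}, {"dx": -0.003, "dy": 0.04, "dz": 0, "twist": 0, "jaw": 0.5}]'

```text
t: 32.57
eef_pos: [0.5198, 0.0187, 0.1796]
ee_rot: [-3.141, -0.001, 0.174]
force: [0.6, 0.5, -0.0]
width: 0.0655
gripper_force: 0.0
```

Request:
move_arm --increments '[{"dx": -0.003, "dy": 0.04, "dz": 0, "twist": 0, "jaw": 0.5}, {"dx": -0.003, "dy": 0.04, "dz": 0, "twist": 0, "jaw": 0.5}, {"dx": -0.003, "dy": 0.04, "dz": 0, "twist": 0, "jaw": 0.5}, {"dx": 0, "dy": 0.006, "dz": 0, "twist": 0.098, "jaw": 0.5}, {"dx": 0, "dy": 0, "dz": 0, "twist": 0.098, "jaw": 0.5}, {"dx": 0, "dy": 0, "dz": 0, "twist": 0.098, "jaw": 0.5}, {"dx": 0, "dy": 0, "dz": 0, "twist": 0, "jaw": 0.5}, {"dx": 0, "dy": 0, "dz": 0, "twist": 0, "jaw": 0.5}]'

```text
t: 33.23
eef_pos: [0.5328, -0.1054, 0.1792]
ee_rot: [3.142, 0.0, -0.118]
force: [0.6, -0.0, -0.8]
width: 0.0659
gripper_force: 0.0
```

Run:
```python
from h import *
d(.5329,-.1051,.089,-.118)
arm.grab_frame("side")
pp("side","amp_right_center","tray","amp_left_center")
```

```text
yaw -0.118: dx 0.0001 dy -0.0003
yaw -0.118: dx 0.0001 dy -0.0003
dz 0.0902 twist -0.000 t 33.23 pos [ 0.5328 -0.1054  0.1792] rot [ 3.142  0.    -0.118] F [ 0.6 -0.  -0.8] w 0.0659 gf 0.0
side amp_right_center [ 0.5352 -0.1026  0.0266] 0.75 [305. 251.]
side amp_right_center [ 0.6915 -0.1284  0.1847] 0.74 [356. 211.]
side amp_right_center [0.2642 0.3757 0.0036] 0.17 [210. 190.]
side tray [0.4462 0.2964 0.0008] 0.63 [257. 195.]
side amp_left_center [ 0.5511 -0.0067 -0.0018] 0.62 [302. 239.]
side amp_left_center [0.4812 0.3411 0.0189] 0.52 [264. 184.]
side amp_left_center [ 0.6947 -0.1264  0.1816] 0.47 [357. 211.]
```

Request:
move_arm --increments '[{"dx": 0.001, "dy": 0, "dz": 0.03, "twist": 0, "jaw": 0.5}, {"dx": 0, "dy": 0, "dz": 0.03, "twist": 0, "jaw": 0.5}, {"dx": 0, "dy": 0, "dz": 0.02, "twist": 0, "jaw": 0.5}, {"dx": 0, "dy": 0, "dz": 0.009, "twist": 0, "jaw": 0.5}, {"dx": 0, "dy": 0, "dz": 0, "twist": 0, "jaw": -1}, {"dx": 0, "dy": 0, "dz": 0, "twist": 0, "jaw": -1}, {"dx": 0, "dy": 0, "dz": 0, "twist": 0, "jaw": -1}, {"dx": 0, "dy": 0, "dz": 0, "twist": 0, "jaw": -1}, {"dx": 0, "dy": 0, "dz": 0, "twist": 0, "jaw": -1}, {"dx": 0, "dy": 0, "dz": 0, "twist": 0, "jaw": -1}, {"dx": 0, "dy": 0, "dz": 0, "twist": 0, "jaw": -1}, {"dx": 0, "dy": 0, "dz": 0, "twist": 0, "jaw": -1}]'

```text
t: 34.43
eef_pos: [0.5344, -0.1053, 0.0914]
ee_rot: [-3.141, -0.002, -0.12]
force: [-0.9, 1.4, 6.9]
width: 0.0361
gripper_force: 20.0
```

Request:
move_arm --increments '[{"dx": 0, "dy": 0, "dz": -0.01, "twist": 0, "jaw": -1}, {"dx": 0, "dy": 0, "dz": -0.03, "twist": 0, "jaw": -1}, {"dx": 0, "dy": 0, "dz": -0.04, "twist": 0, "jaw": -1}, {"dx": 0, "dy": 0, "dz": -0.03, "twist": 0, "jaw": -1}, {"dx": 0, "dy": -0.04, "dz": 0, "twist": -0.098, "jaw": -1}, {"dx": 0, "dy": -0.04, "dz": 0, "twist": -0.098, "jaw": -1}, {"dx": 0, "dy": -0.04, "dz": 0, "twist": -0.098, "jaw": -1}, {"dx": -0.009, "dy": -0.037, "dz": 0, "twist": 0, "jaw": -1}, {"dx": -0.009, "dy": -0.037, "dz": 0, "twist": 0, "jaw": -1}, {"dx": -0.009, "dy": -0.037, "dz": 0, "twist": 0, "jaw": -1}, {"dx": -0.009, "dy": -0.037, "dz": 0, "twist": 0, "jaw": -1}, {"dx": -0.009, "dy": -0.037, "dz": 0, "twist": 0, "jaw": -1}]'

```text
t: 35.43
eef_pos: [0.459, 0.19, 0.201]
ee_rot: [-3.141, -0.0, 0.173]
force: [0.3, -0.1, -1.1]
width: 0.0353
gripper_force: 20.0
```

Request:
move_arm --increments '[{"dx": -0.008, "dy": -0.037, "dz": 0, "twist": 0, "jaw": -1}, {"dx": -0.008, "dy": -0.037, "dz": 0, "twist": 0, "jaw": -1}, {"dx": -0.008, "dy": -0.037, "dz": 0, "twist": 0, "jaw": -1}, {"dx": -0.009, "dy": -0.039, "dz": 0, "twist": 0, "jaw": -1}, {"dx": 0, "dy": 0, "dz": 0.03, "twist": 0, "jaw": -1}, {"dx": 0, "dy": 0, "dz": 0.03, "twist": 0, "jaw": -1}, {"dx": 0, "dy": 0, "dz": 0.02, "twist": 0, "jaw": -1}, {"dx": 0, "dy": 0, "dz": 0, "twist": 0, "jaw": -1}, {"dx": 0, "dy": 0, "dz": 0, "twist": 0, "jaw": -1}]'

```text
t: 36.18
eef_pos: [0.4017, 0.3303, 0.1202]
ee_rot: [3.14, 0.001, 0.173]
force: [0.6, 0.9, -1.0]
width: 0.0357
gripper_force: 20.0
```

Run:
```python
from h import *
d(.402,.330,.0815,.175)
save("side","s11.png",(185,130,325,250),5)
```

```text
yaw 0.173: dx 0.0002 dy 0.0003
yaw 0.175: dx 0.0002 dy 0.0003
dz 0.0387 twist -0.002 t 36.18 pos [0.4017 0.3303 0.1202] rot [3.14e+00 1.00e-03 1.73e-01] F [ 0.6  0.9 -1. ] w 0.0357 gf 20.0
```

View pics/s11.png

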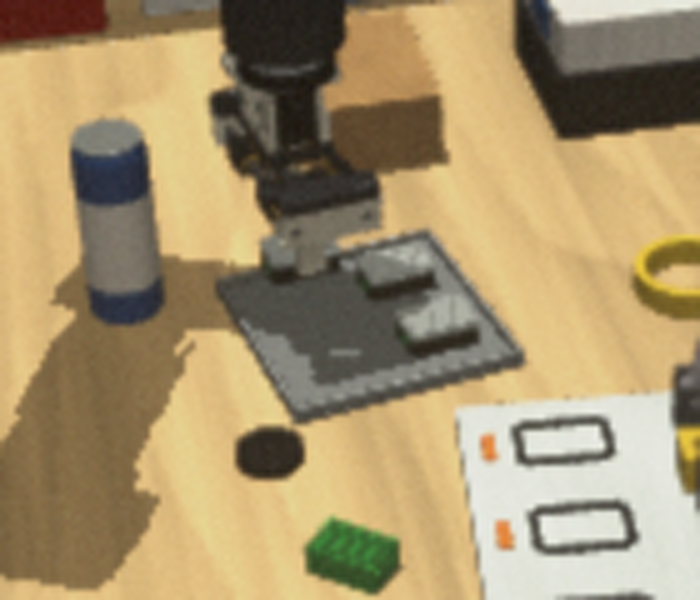

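Two modules lie in the tray (395,265 and 440,320). The third hangs over the left near part, clear of the can. Lowering.

Request:
move_arm --increments '[{"dx": 0, "dy": 0, "dz": 0.02, "twist": 0, "jaw": -1}, {"dx": 0, "dy": 0, "dz": 0.012, "twist": 0, "jaw": -1}, {"dx": 0, "dy": 0, "dz": 0.004, "twist": 0, "jaw": -1}, {"dx": 0, "dy": 0, "dz": 0.0015, "twist": 0, "jaw": -1}, {"dx": 0, "dy": 0, "dz": 0.001, "twist": 0, "jaw": -1}, {"dx": 0, "dy": 0, "dz": 0.001, "twist": 0, "jaw": -1}, {"dx": 0, "dy": 0, "dz": 0, "twist": 0, "jaw": -1}, {"dx": 0, "dy": 0, "dz": 0, "twist": 0, "jaw": -1}]'

```text
t: 36.9
eef_pos: [0.4022, 0.3311, 0.0814]
ee_rot: [-3.141, -0.001, 0.173]
force: [-1.5, 0.4, 1.2]
width: 0.0358
gripper_force: 20.0
```

Request:
move_arm --increments '[{"dx": 0, "dy": 0, "dz": 0.001, "twist": 0, "jaw": -1}, {"dx": 0, "dy": 0, "dz": 0, "twist": 0, "jaw": -1}, {"dx": 0, "dy": 0, "dz": 0, "twist": 0, "jaw": -1}]'

```text
t: 37.15
eef_pos: [0.4022, 0.3311, 0.0814]
ee_rot: [-3.141, -0.001, 0.174]
force: [-5.2, -2.3, 14.3]
width: 0.0359
gripper_force: 20.0
```

Request:
move_arm --increments '[{"dx": 0, "dy": 0, "dz": 0, "twist": 0, "jaw": 0.15}, {"dx": 0, "dy": 0, "dz": 0, "twist": 0, "jaw": 0.15}, {"dx": 0, "dy": 0, "dz": 0, "twist": 0, "jaw": 0.15}, {"dx": 0, "dy": 0, "dz": -0.02, "twist": 0, "jaw": 0.15}, {"dx": 0, "dy": 0, "dz": -0.04, "twist": 0, "jaw": 0.15}, {"dx": 0, "dy": 0, "dz": -0.04, "twist": 0.107, "jaw": 0.15}, {"dx": 0, "dy": 0, "dz": -0.04, "twist": 0.107, "jaw": 0.15}, {"dx": 0, "dy": 0, "dz": 0, "twist": 0.107, "jaw": 0.25}, {"dx": 0, "dy": 0, "dz": 0, "twist": 0.107, "jaw": 0.25}, {"dx": 0, "dy": 0, "dz": 0, "twist": 0.107, "jaw": 0.25}, {"dx": 0.0238, "dy": 0.0323, "dz": 0, "twist": 0, "jaw": 0.25}, {"dx": 0.0238, "dy": 0.0323, "dz": 0, "twist": 0, "jaw": 0.25}]'

```text
t: 38.15
eef_pos: [0.4235, 0.2538, 0.2196]
ee_rot: [-3.142, -0.0, -0.36]
force: [1.6, -0.3, 0.1]
width: 0.0546
gripper_force: 0.0
```

Request:
move_arm --increments '[{"dx": 0.0238, "dy": 0.0323, "dz": 0, "twist": 0, "jaw": 0.25}, {"dx": 0.0238, "dy": 0.0323, "dz": 0, "twist": 0, "jaw": 0.25}, {"dx": 0.0238, "dy": 0.0323, "dz": 0, "twist": 0, "jaw": 0.25}, {"dx": 0.0238, "dy": 0.0323, "dz": 0, "twist": 0, "jaw": 0.25}, {"dx": 0.0238, "dy": 0.0323, "dz": 0, "twist": 0, "jaw": 0.25}, {"dx": 0.0238, "dy": 0.0323, "dz": 0, "twist": 0, "jaw": 0.25}]'

```text
t: 38.65
eef_pos: [0.4887, 0.0198, 0.2199]
ee_rot: [-3.141, -0.0, -0.361]
force: [1.3, 0.5, -0.4]
width: 0.055
gripper_force: 0.0
```

Run:
```python
from h import *
d(.598,-.363,.2,-.36)
arm.grab_frame("side")
f=arm.grab_frame("top")
pp("side","amp_bench_center","tray");pp("top","amp_bench_center","tray")
rect("top","amp_bench_center",.024);rect("side","amp_bench_center",.012);rect("side","tray",.014)
# second-moment axis of bench amp silhouette (top)
for r in arm.silhouettes("top","amp_bench_center")[:3]:
    v,u=np.nonzero(r["pixels"]);P=np.array([onz("top",a,b,.02)[:2] for a,b in zip(u,v)])
    w,V=np.linalg.eigh(np.cov(P.T));print(len(u),P.mean(0).round(4),"yaw",np.arctan(V[1,1]/V[0,1]).round(3),np.sqrt(12*w).round(4),f[v,u].mean(0))
```

```text
yaw -0.361: dx 0.2376 dy 0.3194
yaw -0.360: dx 0.2372 dy 0.3197
dz 0.0199 twist -0.001 t 38.65 pos [0.4887 0.0198 0.2199] rot [-3.141 -0.    -0.361] F [ 1.3  0.5 -0.4] w 0.0550 gf 0.0
side amp_bench_center [ 0.5996 -0.3635  0.0102] 0.85 [350. 311.]
side amp_bench_center [ 0.5801 -0.2562  0.0085] 0.59 [332. 286.]
side tray [4.465e-01 3.006e-01 1.000e-04] 0.61 [257. 194.]
top amp_bench_center [ 0.6004 -0.3639  0.01  ] 0.77 [434. 174.]
top amp_bench_center [ 0.5779 -0.2544  0.0116] 0.74 [399. 182.]
top amp_bench_center 0.64 c [ 572.1 -252.5] size [45.6 55.1] ang 78.2 px 399 183
top amp_bench_center 0.52 c [ 594.1 -361.6] size [40.9 60.5] ang 68.7 px 434 175
top amp_bench_center 0.32 c [ 691.5 -138.7] size [ 28.6 130.6] ang 71.5 px 359 143
side amp_bench_center 0.73 c [ 577.6 -257. ] size [54.6 57.8] ang 76.8 px 331 285
side amp_bench_center 0.67 c [ 600.1 -364.5] size [56.7 55. ] ang 69.3 px 350 310
side tray 0.6 c [446.8 286.3] size [195.9 225.9] ang 10.4 px 252 197
258 [ 0.5722 -0.2539] yaw -0.505 [0.0415 0.0551] [100.44573643  87.04263566 125.58527132]
262 [ 0.5951 -0.3627] yaw -0.465 [0.0402 0.06  ] [94.44656489 94.45801527 92.61068702]
278 [ 0.6939 -0.1401] yaw -0.284 [0.0223 0.1265] [49.57913669 52.9352518  85.77697842]
```

Request:
move_arm --increments '[{"dx": 0.0238, "dy": 0.032, "dz": 0, "twist": 0, "jaw": 0.25}, {"dx": 0.0238, "dy": 0.032, "dz": 0, "twist": 0, "jaw": 0.25}, {"dx": 0.0238, "dy": 0.032, "dz": 0, "twist": 0, "jaw": 0.25}, {"dx": 0.0238, "dy": 0.032, "dz": 0, "twist": 0, "jaw": 0.25}, {"dx": 0.0238, "dy": 0.032, "dz": 0, "twist": 0, "jaw": 0.25}, {"dx": 0.0238, "dy": 0.032, "dz": 0, "twist": 0, "jaw": 0.25}, {"dx": 0.0238, "dy": 0.032, "dz": 0, "twist": 0, "jaw": 0.25}, {"dx": 0.0238, "dy": 0.032, "dz": 0, "twist": 0, "jaw": 0.25}, {"dx": 0.0238, "dy": 0.032, "dz": 0, "twist": 0, "jaw": 0.25}, {"dx": 0.0238, "dy": 0.032, "dz": 0, "twist": 0.02, "jaw": 0.25}, {"dx": 0, "dy": 0, "dz": 0.04, "twist": 0, "jaw": 0.25}, {"dx": 0, "dy": 0, "dz": 0.04, "twist": 0, "jaw": 0.25}]'

```text
t: 40.15
eef_pos: [0.6002, -0.3639, 0.1407]
ee_rot: [-3.141, -0.006, -0.383]
force: [-0.3, 0.4, -1.7]
width: 0.0547
gripper_force: 0.0
```

Request:
move_arm --increments '[{"dx": 0, "dy": 0, "dz": 0.01, "twist": 0, "jaw": 0.25}, {"dx": 0, "dy": 0, "dz": 0, "twist": 0, "jaw": 0.25}, {"dx": 0, "dy": 0, "dz": 0, "twist": 0, "jaw": 0.25}]'

```text
t: 40.4
eef_pos: [0.5987, -0.3612, 0.1305]
ee_rot: [3.141, 0.0, -0.38]
force: [1.3, -0.1, 0.1]
width: 0.0547
gripper_force: 0.0
```

Run:
```python
from h import *
d(.599,-.3635,.075,-.38)
save("side","s12.png",(280,240,400,340),6)
```

```text
yaw -0.380: dx 0.0012 dy 0.0020
yaw -0.380: dx 0.0012 dy 0.0020
dz 0.0555 twist 0.000 t 40.40 pos [ 0.5987 -0.3612  0.1305] rot [ 3.141  0.    -0.38 ] F [ 1.3 -0.1  0.1] w 0.0547 gf 0.0
```

View pics/s12.png

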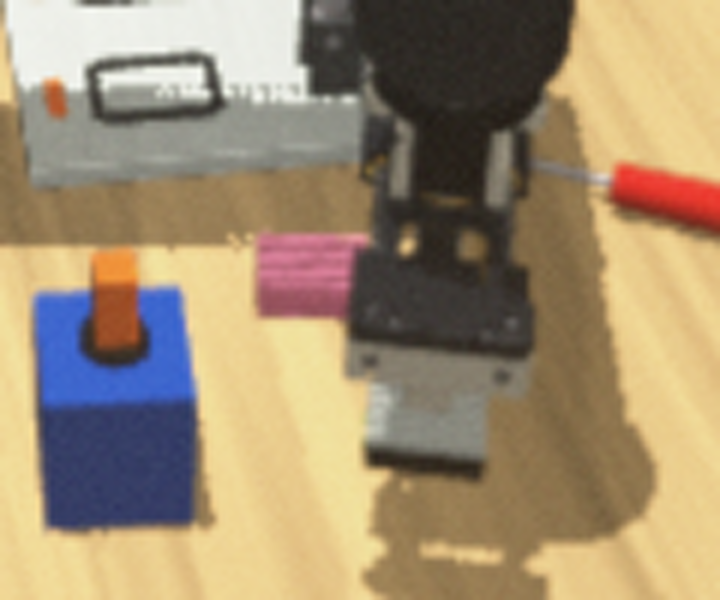

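The gripper is centred over the silver/black module (428,440). The pink one (310,275) and the stand are clear. Grasping.

Request:
move_arm --increments '[{"dx": 0.001, "dy": 0.002, "dz": 0.025, "twist": 0, "jaw": 0.25}, {"dx": 0, "dy": 0, "dz": 0.02, "twist": 0, "jaw": 0.25}, {"dx": 0, "dy": 0, "dz": 0.008, "twist": 0, "jaw": 0.25}, {"dx": 0, "dy": 0, "dz": 0.002, "twist": 0, "jaw": 0.25}, {"dx": 0, "dy": 0, "dz": 0, "twist": 0, "jaw": -1}, {"dx": 0, "dy": 0, "dz": 0, "twist": 0, "jaw": -1}, {"dx": 0, "dy": 0, "dz": 0, "twist": 0, "jaw": -1}, {"dx": 0, "dy": 0, "dz": 0, "twist": 0, "jaw": -1}, {"dx": 0, "dy": 0, "dz": 0, "twist": 0, "jaw": -1}, {"dx": 0, "dy": 0, "dz": 0, "twist": 0, "jaw": -1}, {"dx": 0, "dy": 0, "dz": 0, "twist": 0, "jaw": -1}]'

```text
t: 41.37
eef_pos: [0.5989, -0.3644, 0.0764]
ee_rot: [3.141, -0.002, -0.381]
force: [-0.2, 0.7, 5.8]
width: 0.0355
gripper_force: 20.0
```

Request:
move_arm --increments '[{"dx": 0, "dy": 0, "dz": -0.02, "twist": 0, "jaw": -1}, {"dx": 0, "dy": 0, "dz": -0.04, "twist": 0, "jaw": -1}, {"dx": 0, "dy": 0, "dz": -0.04, "twist": 0, "jaw": -1}, {"dx": 0, "dy": 0, "dz": -0.04, "twist": 0, "jaw": -1}, {"dx": -0.0249, "dy": -0.0312, "dz": 0, "twist": 0, "jaw": -1}, {"dx": -0.0249, "dy": -0.0312, "dz": 0, "twist": 0, "jaw": -1}, {"dx": -0.0249, "dy": -0.0312, "dz": 0, "twist": 0, "jaw": -1}, {"dx": -0.0249, "dy": -0.0312, "dz": 0, "twist": 0, "jaw": -1}, {"dx": -0.0249, "dy": -0.0312, "dz": 0, "twist": 0, "jaw": -1}, {"dx": -0.0249, "dy": -0.0312, "dz": 0, "twist": 0, "jaw": -1}, {"dx": -0.0249, "dy": -0.0312, "dz": 0, "twist": 0, "jaw": -1}, {"dx": -0.0249, "dy": -0.0312, "dz": 0, "twist": 0, "jaw": -1}]'

```text
t: 42.37
eef_pos: [0.5051, -0.0567, 0.215]
ee_rot: [-3.141, -0.0, -0.382]
force: [0.4, 1.2, -1.8]
width: 0.0356
gripper_force: 20.0
```

Request:
move_arm --increments '[{"dx": -0.0249, "dy": -0.0312, "dz": 0, "twist": 0, "jaw": -1}, {"dx": -0.0249, "dy": -0.0312, "dz": 0, "twist": 0, "jaw": -1}, {"dx": -0.0249, "dy": -0.0312, "dz": 0, "twist": 0, "jaw": -1}, {"dx": -0.0249, "dy": -0.0312, "dz": 0, "twist": 0, "jaw": -1}, {"dx": 0, "dy": 0, "dz": 0, "twist": 0, "jaw": -1}]'

```text
t: 42.78
eef_pos: [0.459, 0.0998, 0.2154]
ee_rot: [-3.139, -0.001, -0.377]
force: [0.6, -1.7, -1.4]
width: 0.0356
gripper_force: 20.0
```

Run:
```python
from h import *
arm.grab_frame("side");arm.grab_frame("top")
pp("side","tray","amp_bench_center");pp("top","tray");rect("top","tray",.014)
d(.4145,.247,.0815,.175)
```

```text
side tray [ 0.4466  0.2973 -0.001 ] 0.65 [257. 195.]
side amp_bench_center [0.4938 0.2626 0.0211] 0.62 [270. 194.]
side amp_bench_center [0.4581 0.0967 0.151 ] 0.54 [269. 190.]
side amp_bench_center [0.2623 0.3762 0.0055] 0.46 [209. 189.]
top tray [0.4427 0.2943 0.001 ] 0.55 [215. 229.]
top tray 0.69 c [485.5 305.2] size [110.8 201. ] ang 11.5 px 200 210
top tray 0.2 c [244.4 396.1] size [80.9 46.3] ang 60.5 px 177 296
yaw -0.384: dx -0.1000 dy -0.1250
yaw 0.175: dx -0.0185 dy -0.1590
dz 0.1332 twist -0.559 t 43.08 pos [0.4604 0.0936 0.2147] rot [ 3.141  0.    -0.384] F [ 0.2 -0.1 -1.5] w 0.0357 gf 20.0
```

Request:
move_arm --increments '[{"dx": 0, "dy": 0, "dz": 0, "twist": -0.112, "jaw": -1}, {"dx": 0, "dy": 0, "dz": 0, "twist": -0.112, "jaw": -1}, {"dx": 0, "dy": 0, "dz": 0, "twist": -0.112, "jaw": -1}, {"dx": 0, "dy": 0, "dz": 0, "twist": -0.112, "jaw": -1}, {"dx": 0, "dy": 0, "dz": 0, "twist": -0.111, "jaw": -1}, {"dx": -0.0046, "dy": -0.0397, "dz": 0, "twist": 0, "jaw": -1}, {"dx": -0.0046, "dy": -0.0397, "dz": 0, "twist": 0, "jaw": -1}, {"dx": -0.0046, "dy": -0.0397, "dz": 0, "twist": 0, "jaw": -1}, {"dx": -0.0046, "dy": -0.0397, "dz": 0, "twist": 0, "jaw": -1}, {"dx": 0, "dy": 0, "dz": 0.03, "twist": 0, "jaw": -1}, {"dx": 0, "dy": 0, "dz": 0.04, "twist": 0, "jaw": -1}, {"dx": 0, "dy": 0, "dz": 0.03, "twist": 0, "jaw": -1}]'

```text
t: 44.08
eef_pos: [0.4142, 0.2472, 0.1131]
ee_rot: [-3.141, -0.0, 0.176]
force: [-0.4, 0.1, -3.0]
width: 0.0363
gripper_force: 20.0
```

Request:
move_arm --increments '[{"dx": 0, "dy": 0, "dz": 0.015, "twist": 0, "jaw": -1}, {"dx": 0, "dy": 0, "dz": 0.01, "twist": 0, "jaw": -1}, {"dx": 0, "dy": 0, "dz": 0.004, "twist": 0, "jaw": -1}, {"dx": 0, "dy": 0, "dz": 0.001, "twist": 0, "jaw": -1}, {"dx": 0, "dy": 0, "dz": 0, "twist": 0, "jaw": -1}, {"dx": 0, "dy": 0, "dz": 0, "twist": 0, "jaw": -1}]'

```text
t: 44.58
eef_pos: [0.4148, 0.2478, 0.0855]
ee_rot: [-3.141, -0.001, 0.176]
force: [0.1, -0.1, -0.9]
width: 0.0358
gripper_force: 20.0
```

Request:
move_arm --increments '[{"dx": 0, "dy": 0, "dz": 0.002, "twist": 0, "jaw": -1}, {"dx": 0, "dy": 0, "dz": 0.001, "twist": 0, "jaw": -1}, {"dx": 0, "dy": 0, "dz": 0.001, "twist": 0, "jaw": -1}, {"dx": 0, "dy": 0, "dz": 0.001, "twist": 0, "jaw": -1}, {"dx": 0, "dy": 0, "dz": 0, "twist": 0, "jaw": -1}, {"dx": 0, "dy": 0, "dz": 0, "twist": 0, "jaw": -1}]'

```text
t: 45.08
eef_pos: [0.4144, 0.248, 0.0812]
ee_rot: [-3.141, -0.001, 0.178]
force: [-4.2, -1.7, 16.5]
width: 0.036
gripper_force: 20.0
```

Set down; release, rise and move off to the right for a clear view.

Request:
move_arm --increments '[{"dx": 0, "dy": 0, "dz": 0, "twist": 0, "jaw": 0.15}, {"dx": 0, "dy": 0, "dz": 0, "twist": 0, "jaw": 0.15}, {"dx": 0, "dy": 0, "dz": 0, "twist": 0, "jaw": 0.15}, {"dx": 0, "dy": 0, "dz": -0.02, "twist": 0, "jaw": 0.15}, {"dx": 0, "dy": 0, "dz": -0.04, "twist": 0, "jaw": 0.15}, {"dx": 0, "dy": 0, "dz": -0.04, "twist": 0, "jaw": 0.15}, {"dx": 0, "dy": 0, "dz": -0.04, "twist": 0, "jaw": 0.15}, {"dx": 0.01, "dy": 0.04, "dz": -0.01, "twist": 0, "jaw": 0.15}, {"dx": 0.01, "dy": 0.04, "dz": -0.01, "twist": 0, "jaw": 0.15}, {"dx": 0.01, "dy": 0.04, "dz": -0.01, "twist": 0, "jaw": 0.15}, {"dx": 0.0, "dy": 0.04, "dz": 0, "twist": 0, "jaw": 0.15}, {"dx": 0.0, "dy": 0.04, "dz": 0, "twist": 0, "jaw": 0.15}]'

```text
t: 46.08
eef_pos: [0.4786, 0.0567, 0.2499]
ee_rot: [-3.141, -0.002, 0.178]
force: [-0.1, 0.4, 0.1]
width: 0.0505
gripper_force: 0.0
```

Request:
move_arm --increments '[{"dx": 0, "dy": 0.04, "dz": 0, "twist": 0, "jaw": 0.15}, {"dx": 0, "dy": 0.04, "dz": 0, "twist": 0, "jaw": 0.15}, {"dx": 0, "dy": 0.04, "dz": 0, "twist": 0, "jaw": 0.15}, {"dx": 0, "dy": 0, "dz": 0, "twist": 0, "jaw": 0.15}, {"dx": 0, "dy": 0, "dz": 0, "twist": 0, "jaw": 0.15}]'

```text
t: 46.5
eef_pos: [0.499, -0.0621, 0.2488]
ee_rot: [3.142, 0.001, 0.173]
force: [-1.0, 0.3, -0.7]
width: 0.0503
gripper_force: 0.0
```

Run:
```python
from h import *
a=arm.grab_frame("side")[130:340,205:405];b=arm.grab_frame("top")[120:320,155:355]
h=lambda f:cv2.resize(f,(400,420))
cv2.imwrite("pics/end.png",np.hstack([h(a),h(b)]))
```

```text
(no output)
```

View pics/end.png

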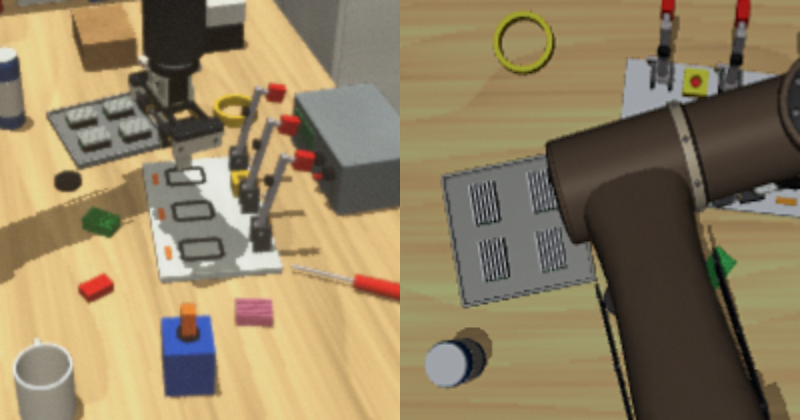

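The four finned modules lie two by two in the tray. All three clamps are up, the stylus is upright in its stand, and the pink and green look-alikes are untouched. Handing in.

```bash
python3 -c "
from station import arm
print(arm.job_done())"
```

```text
the job is handed in; nothing more can be done
None
```

The job is handed in at about 47 s: the power-off button was pushed fully down, the stylus is back upright in its stand, all three clamps stand open, and all four modules lie flat in the tray; the judging result was not shown.

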